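# Clip the loupe arm onto its post

## Robot

A 7-joint arm with a two-finger parallel gripper is mounted at the origin on the work surface. World frame = base frame: x ahead of the robot, y to its left, z up, the work surface at z = 0. Lengths are in m, angles in rad, forces in N, time in s.
With the tool pointing down it reaches from about 0.4 to 0.85 m from the base axis. Payload 4.5 kg.
Tool frame: the origin (TCP) lies at the very end of the fingers, on their centre line; the grasp point (between the pads) lies 19 mm behind it; z points along the fingers, x is the direction in which the jaws open and shut, and the axes are right-handed (so a half turn about z gives the same grasp; the last joint's range is limited). The gripper opens to 88 mm and grips with 3 to 60 N. Pads are 18 mm wide; open, the fingers measure 123 mm over their backs; the gripper's body (75 mm by 187 mm) begins 45 mm behind the grasp point.
Start: joints at [-1.139, 0.689, -0.195, 1.565, 0.157, 0.902, -0.215], TCP at [0.242, 0.576, 0.239] pointing down, gripper open.
Joint ranges: [-3.01, 3.01], [-0.46, 2.08], [-1.47, 1.51], [0.13, 2.56], [-1, 4.14], [0.04, 2.09], [-2.66, 2.66]. Speed limits (rad/s): [2.57, 2.57, 3.14, 3.14, 3.14, 3.14, 3.14].

## Interface

Orientations are given as a unit quaternion [x, y, z, w].
In Python, from plant import * gives the robot as it stands.
- The arm moves only by the tool apply_moves, never from a script. Its argument "series" is a list of rows, each an object of numbers: "x", "y", "z": the shift along the tool's x, y, z in units of 80 cm (1.0 is 80 cm); "wx", "wy", "wz": the turn, a rotation vector about the tool's x, y, z in units of pi rad (1.0 is pi rad); "fingers": the opening, from -1 (shut) to 1 (fully open), so that 0 is half open. In form: [{"x": .., "y": .., "z": .., "wx": .., "wy": .., "wz": .., "fingers": ..}, ...]. A call has 1 to 8 rows; each row shifts and turns the pose as measured when the row begins, along the tool's axes as they then stand; what a row does not reach is not made up. A row lasts 1/8 s, in which the tool goes at most 62.5 mm and 10.7 degrees, less where a joint would pass 70% of its speed; a pose out of reach is approached as far as the arm can. A call with a number of a shift or a turn outside -1 to 1 is refused whole. A call with a gripper value outside its range is refused whole. The fingers move at their own pace and stop on an object; "force" is the grip in N (left out, the last holds). Time passes only in rows, so rows that do not move let the fingers close. It gives the time, the measured TCP pose, the force and the opening at its end, in the units of the state.
- get_state(): the state, without advancing time (a new reading comes with each control period).
- snapshot(name): name is "side" or "top" or "wrist"; returns (picture, depth): 420x560x3 uint8, red, green, blue; 420x560 float32, m along the optical axis (not along the pixel's ray), 0 where there is no reading.
- camera_model(name): a dict with "camera_matrix" (3x3 intrinsics, pixels), "world_from_camera" (4x4, takes a point from camera to world coordinates). Camera axes: x right, y up, looking along -z (the intrinsics and any distortion apply to the point x, -y, -z); pixel columns grow to the right and rows downward; lengths in m; the calibration is good to about 2 mm. A picture is of the moment at which its call begins: read the wrist's pose just before it. camera_model takes no time and is no camera call; for the wrist camera it gives the pose at the moment of the call.
- finish_job(): hands the job in, once; it reports no verdict.
The state is a dict: "clock": time; "q": joint angles; "qd": joint speeds; "joint_torque": joint torques, N m; "tool_pos": TCP position; "eef_rot": TCP orientation; "contact_force": force on the tool from outside, world axes, zero at the start; "moment": the same for the moment, N m; "opening": opening from 0.0 (shut) to 1.0 (fully open).
Only numpy, scipy, OpenCV 4.12 (cv2) and the standard library are available. Lean on these libraries where they do the work, as an engineer would, in place of code of your own. Each camera call takes 0.05 s, during which the arm holds its last target. There are 200 camera calls.

## Task

The swing arm of the bench loupe is back on its post and only needs its retainer: take the brass washer from the cork-lined tray and lay it over the post onto the arm's hub, then take the steel clip with the tail and push it sideways into the post's groove, just above the washer, until its jaws snap round. Make sure by feel that it is fully home, with a firm steady push of 15 to 20 N against the bottom of the groove (never over 25 N), then let go. Leave everything else on the bench and in the tray where it is.

Things in the scene. Friction and masses are not known exactly. Their poses are not given: they have to be found in the camera images.
- stand: Loupe stand screwed to the bench: dark round foot (96 mm across, 13 mm high), 28 mm column, and on top an upright bright steel post, 18 mm thick. Origin: under the foot's centre, on the bench; z up along the post. The swing arm's hub (34 mm across) sits on the post, its flat top 90 mm above the bench; the arm's bar and black-rimmed lens (158 mm out) stay below 85 mm.
- groove (a point): Point on the post's axis, 95.5 mm above the bench, where the middle of the clip's sheet ends up. Upwards from the hub's top the post has 3.5 mm of plain shaft, the groove (93.5 to 99.5 mm above the bench, 13 mm diameter) and an 18 mm head whose last 5 mm taper to 10 mm; it ends 110.5 mm above the bench.
- loupe_arm (a joint): Swing angle of the loupe arm about the post (rad; stiff hinge; 0 = along the stand's +x axis, growing anticlockwise from above). It may stay as it is.
- tray: Low aluminium tray lined with cork, fixed flat on the bench, 130 mm (x) by 390 mm (y), walls 3 mm thick and 13 mm high. Origin: centre of its underside; the cork is 5 mm above it. The washer, the tailed clip and a larger plain clip lie in it about 100 mm apart, in any order; nibs lie in a bay at its +y end.
- washer: Flat brass washer, 42 mm outside, 21 mm bore, 4 mm thick, 30 g. Origin: centre of its underside, which is 90 mm above the bench when it lies on the hub.
- clip: Tailed spring steel clip, 3 mm sheet, 65 g. Origin: underside of the sheet at the centre of the jaws (on the post's axis when home); +x out of the open mouth, z up. Jaws 25 mm wide overall, ending 9.5 mm ahead (+x); back of the throat 7 mm behind. A 12 mm wide tail runs back to an upright tab. The underside must be 94 to 96.5 mm above the bench to enter the groove.
- clip_centre (a point): Middle of the sheet at the centre of the clip's jaws, 1.5 mm above the clip's origin. Home, it lies within 1 mm of the post's axis. Left half way in, the clip stays there; it does not draw itself home. Pushed on after that it gives only a fraction of a millimetre. Over 25 N between clip and post counts as forcing it.
- clip_tab (a point): Middle of the clip's upright tab, 37 mm behind the clip's origin, 15 mm above its underside. The folded tab is 10 mm thick (clip x -32 to -42 mm), 18 mm wide (clip y) and reaches 28 mm above the underside; it can be gripped across either way, and creeps 2 to 4 mm between the fingers under a full push.
- jaw_l (a joint): Spread of the clip's left (+y) jaw, rad; 0 at rest, about 0.07 at the widest, sprung. Round lips near the jaw ends leave a mouth of about 11 mm; they meet the 13 mm groove when the clip's origin is some 8.5 mm short of the post's axis.
- jaw_r (a joint): The same for the right (-y) jaw. Going in, the push rises to some 6 to 13 N while the jaws spread (4 to 8 mm short), falls to almost nothing in the last 3 mm as they close behind the groove, then rises steeply when the throat meets the groove's bottom: that is home.
- plain_clip: Larger plain steel clip, 40 mm wide, 4 mm thick, without tail or tab; not needed. Origin: centre of its underside.
- pen: Jade celluloid pen, 132 mm long, 15 mm thick, lying on the bench. Origin: under its middle.
- knockout_block: Steel nib knockout block, 60 x 60 x 45 mm with four holes in its top. Origin: centre of its underside.
- paperweight: Squat bronze paperweight with a knob, 72 mm across, 50 mm high. Origin: centre of its underside.
- screwdriver: Screwdriver with a dark wooden handle, 160 mm long, lying on the bench. Origin: under its middle.
- cleaner_jar: Amber glass jar with a black lid, 48 mm across, about 62 mm high. Origin: centre of its underside.
There are look-alikes about, which are no part of the job. Of the things that look like the stand, the larger one is meant.

How it is judged:
On the way, in this order (a step that is already met when the one before it is completed fails the run):
1. the washer lies flat on the hub round the post (horizontal distance between washer and groove below 0.003 m and z of washer in the frame of stand between 0.087 and 0.093 m), for 0.2 s.
2. the clip is home in the groove above the washer and is pressed firmly (over 12 N) against the groove's bottom (all of step 1 and horizontal distance between clip_centre and groove below 0.0025 m and z of clip_centre in the frame of stand between 0.092 and 0.099 m and angle between clip's own z axis and vertical below 0.12 rad and contact force between clip and stand above 12 N), for 0.15 s.
At the end, for the whole second after the job is handed in: The washer lies on the hub round the post (within 3 mm of its axis, underside 87 to 93 mm up) and the clip sits level in the groove above it, its centre within 2 mm of the post's axis, mid-sheet 92 to 99 mm above the bench; both let go and at rest (all of step 1 and horizontal distance between clip_centre and groove below 0.002 m and z of clip_centre in the frame of stand between 0.092 and 0.099 m and angle between clip's own z axis and vertical below 0.12 rad and linear speed of each of clip, washer below 0.02 m/s); the robot touches nothing.
It fails at once if the clip was forced: more than 25 N between clip and stand (contact force between clip and stand above 25 N).
It fails at once if another thing on the bench or in the tray was shifted by more than 25 mm (distance of any of plain_clip, pen, knockout_block, paperweight, screwdriver, cleaner_jar from where it was at the start of the episode above 0.025 m).
It also fails if it takes over 67 s, if anything falls off the work surface, if the arm or the gripper's body presses on something with over 40 N, if the wrist force passes 120 N, or if a joint passes its speed limit or range.

## Working session

There is one attempt and no reset: what is moved stays moved. The work goes in short steps, Python scripts to look and compute and a tool call to move; the robot and the scene stay as the last step left them, time stands still between calls to the robot, and variables do not carry over. Pictures are saved under pics/ and viewed, about 8 in all and at most 12, crops included, and the job is handed in when it is done.

Besides the shell and the picture viewer there is one more tool, called by a JSON object that holds its "op" and its "data", one argument or row to a line. apply_moves: Moves the arm, as the interface text tells. Its arguments: {"type":"object","properties":{"series":{"type":"array","items":{"type":"object","properties":{"x":{"type":"number"},"y":{"type":"number"},"z":{"type":"number"},"wx":{"type":"number"},"wy":{"type":"number"},"wz":{"type":"number"},"fingers":{"type":"number"}}}},"force":{"type":"number"}},"required":["series"]}

```bash
mkdir -p pics; ls; cat > h.py <<'E'
from plant import *
import numpy as np, cv2
def save(n,f):
    p,d=snapshot(n); cv2.imwrite('pics/'+f+'.png',p[:,:,::-1]); np.save('pics/'+f+'.npy',d)
    return p,d
def ray(m,u,v):
    K=np.array(m['camera_matrix']);T=np.array(m['world_from_camera'])
    a=np.linalg.solve(K,[u,v,1.]); d=T[:3,:3]@np.array([a[0],-a[1],-1.]); return T[:3,3],d
def onplane(m,u,v,z):
    o,d=ray(m,u,v); return o+d*(z-o[2])/d[2]
def deproj(m,u,v,dep):
    o,d=ray(m,u,v); return o+d*dep
E
python3 - <<'E'
from h import *
print(get_state())
for n in('top','side'):
    p,d=save(n,n+'0'); print(camera_model(n), d.min(),d.max())
E
```

```text
pics
{'clock': 0.0, 'q': array([-1.1391976 ,  0.68997805, -0.1945309 ,  1.56631601,  0.15731317,
        0.90250227, -0.21507939]), 'qd': array([ 0.00034425,  0.00051328, -0.00020207,  0.00107361,  0.00035713,
       -0.00052966, -0.00090536]), 'joint_torque': array([ 3.42880085e-04, -5.27562475e+01, -1.26707654e+00, -1.53426701e+01,
       -5.26945945e-02,  6.58963530e-03,  1.63904924e-04]), 'tool_pos': array([0.2419187 , 0.57560953, 0.23792163]), 'eef_rot': array([ 8.32849188e-01,  5.53499243e-01, -7.15348644e-04,  5.53978799e-04]), 'contact_force': array([-1.06895895,  0.33326251,  0.88770361]), 'moment': array([ 0.01958652, -0.02033347,  0.0703371 ]), 'opening': 1.0007987007973747}
{'camera_matrix': array([[515.58510346,   0.        , 287.0876738 ],
       [  0.        , 515.58510346, 208.85695122],
       [  0.        ,   0.        ,   1.        ]]), 'world_from_camera': array([[-0.02448234,  0.98692416, -0.15931515,  0.30010608],
       [-0.99964552, -0.02250034,  0.01423297,  0.06818446],
       [ 0.01046221,  0.15960713,  0.98712517,  1.5191408 ],
       [ 0.        ,  0.        ,  0.        ,  1.        ]])} 0.0 2.495948
{'camera_matrix': array([[396.06693638,   0.        , 272.48321938],
       [  0.        , 396.06693638, 211.37537283],
       [  0.        ,   0.        ,   1.        ]]), 'world_from_camera': array([[ 0.98762056,  0.08797269, -0.12987084,  0.41162337],
       [-0.15663183,  0.5978909 , -0.78612527, -0.66026096],
       [ 0.00849104,  0.79673539,  0.60426867,  0.65447584],
       [ 0.        ,  0.        ,  0.        ,  1.        ]])} 0.0 3.191853
```

View pics/top0.png

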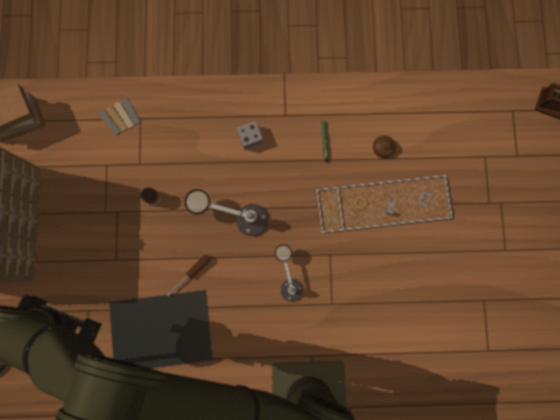

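View pics/side0.png

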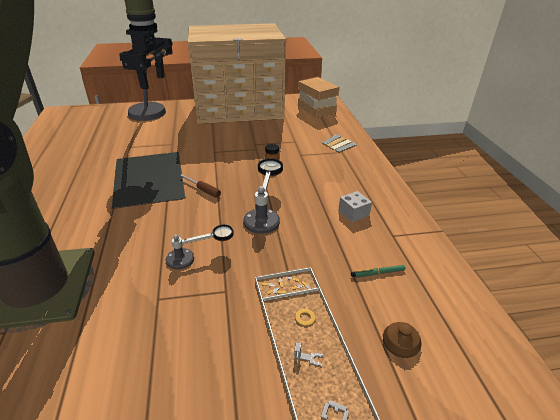

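Top view: the large stand has its foot at (253,220) with its lens at (197,202). The smaller look-alike is at (291,290). In the tray are the washer (361,202), a clip with a tail (391,208) and the plain clip (425,199). Candidates for the clip are (391,208) and (425,199), for the stand (253,220) and (291,290). Next is one close crop, plus measurements.

```bash
python3 - <<'E'
from h import *
p=cv2.imread('pics/top0.png'); d=np.load('pics/top0.npy')
a=cv2.resize(p[165:245,310:460],None,fx=5,fy=5,interpolation=cv2.INTER_CUBIC)
b=cv2.resize(p[190:245,180:290],None,fx=3.6,fy=3.6,interpolation=cv2.INTER_CUBIC)
c=np.zeros((600,750,3),np.uint8); c[:400]=a; c[400:598,:396]=b; cv2.imwrite('pics/c1.png',c)
m=camera_model('top')
for n,u,v,z in [('post',251,215,.11),('foot',253,220,.013),('lens',197,202,.08),('washer',361,202,.009),('clip',391,208,.008),('plain',425,199,.009),('jar',149,195,.06),('block',250,135,.045)]:
    print(n,onplane(m,u,v,z).round(3), deproj(m,u,v,d[v,u]).round(3))
E
```

```text
post [0.513 0.148 0.11 ] [0.513 0.148 0.105]
foot [0.512 0.148 0.013] [0.501 0.144 0.091]
lens [0.558 0.302 0.08 ] [0.558 0.302 0.081]
washer [ 0.559 -0.174  0.009] [ 0.56  -0.175  0.007]
clip [ 0.54  -0.263  0.008] [ 0.539 -0.263  0.009]
plain [ 0.564 -0.366  0.009] [ 0.564 -0.366  0.009]
jar [0.585 0.443 0.06 ] [0.585 0.443 0.06 ]
block [0.762 0.151 0.045] [0.763 0.151 0.044]
```

View pics/c1.png

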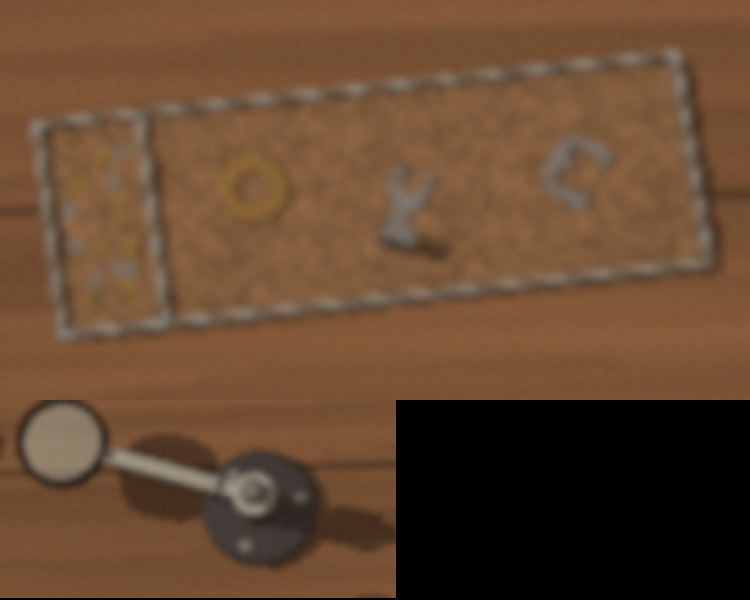

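The crop confirms it. The washer is at (255,187) and the tailed clip has its tab at (398,238) with jaws to (415,180), so it heads about +x. The plain C clip is at (578,170), and the larger stand's post is at (253,490).

```bash
cat >> h.py <<'E'
from scipy.spatial.transform import Rotation as R
def togo(target,yaw=None,s=None):
    """shift in tool units to reach target; yaw= desired heading of tool x (deg), printed as wz units"""
    s=s or get_state(); r=R.from_quat(s['eef_rot']); M=r.as_matrix()
    h=np.degrees(np.arctan2(M[1,0],M[0,0]))
    print('pos',s['tool_pos'].round(4),'heading',h.round(2),'zaxis',M[:,2].round(4),'F',s['contact_force'].round(1),'open',round(s['opening'],3),'t',round(s['clock'],2))
    if target is not None:
        print('units',(M.T@(np.array(target)-s['tool_pos'])/0.8).round(4), 'wz', None if yaw is None else round((-(yaw-h)+90)%180-90,2)/180)
        if abs(M[2,2]+1)>1e-4:
            f=np.cross(M[:,2],[0,0,-1]); print('tilt fix',(M.T@f/np.pi).round(4))
E
python3 - <<'E'
from h import *
s=get_state(); m=camera_model('wrist'); T=m['world_from_camera']; M=R.from_quat(s['eef_rot']).as_matrix()
print(m['camera_matrix'],(M.T@T[:3,:3]).round(3),(M.T@(T[:3,3]-s['tool_pos'])).round(4))
togo([.56-.03,-.19,.24],70)
E
```

```text
[[353.6852116    0.         283.06128954]
 [  0.         353.6852116  206.2920201 ]
 [  0.           0.           1.        ]] [[ 1.    -0.    -0.001]
 [-0.001 -0.965 -0.261]
 [-0.001  0.261 -0.965]] [-0.0003 -0.0679 -0.146 ]
pos [0.2419 0.5757 0.238 ] heading 67.21 zaxis [-5.0e-04 -1.5e-03 -1.0e+00] F [0.4 0.2 0.3] open 1.0 t 0.1
units [-0.7429  0.7027 -0.0012] wz -0.0155
```

{"op": "apply_moves", "data": {
  "series": [
    {"x": -0.053,"y": 0.05,"fingers": 1},
    {"x": -0.053,"y": 0.05,"fingers": 1},
    {"x": -0.053,"y": 0.05,"fingers": 1},
    {"x": -0.053,"y": 0.05,"fingers": 1},
    {"x": -0.053,"y": 0.05,"fingers": 1},
    {"x": -0.053,"y": 0.05,"fingers": 1},
    {"x": -0.053,"y": 0.05,"fingers": 1},
    {"x": -0.053,"y": 0.05,"fingers": 1}
  ]
}}

```text
schema error: expected keys x, y, z, wx, wy, wz, fingers
```

```bash
python3 - <<'E'
from h import *
togo([.53,-.19,.24],70)
m=camera_model('wrist');T=m['world_from_camera'];K=m['camera_matrix']
pc=np.linalg.inv(T)@[.513,.148,.11,1]; print(K@[pc[0],-pc[1],-pc[2]]/-pc[2])
E
```

```text
pos [0.2419 0.5757 0.238 ] heading 67.21 zaxis [-5.0e-04 -1.5e-03 -1.0e+00] F [0.4 0.2 0.3] open 1.0 t 0.1
units [-0.7429  0.7027 -0.0012] wz -0.0155
[ 21.32090856 563.46120785   1.        ]
```

All keys are required.

{"op": "apply_moves", "data": {
  "series": [
    {"x": -0.053,"y": 0.05,"z": 0,"wx": 0,"wy": 0,"wz": -0.002,"fingers": 1},
    {"x": -0.053,"y": 0.05,"z": 0,"wx": 0,"wy": 0,"wz": -0.002,"fingers": 1},
    {"x": -0.053,"y": 0.05,"z": 0,"wx": 0,"wy": 0,"wz": -0.002,"fingers": 1},
    {"x": -0.053,"y": 0.05,"z": 0,"wx": 0,"wy": 0,"wz": -0.002,"fingers": 1},
    {"x": -0.053,"y": 0.05,"z": 0,"wx": 0,"wy": 0,"wz": -0.002,"fingers": 1},
    {"x": -0.053,"y": 0.05,"z": 0,"wx": 0,"wy": 0,"wz": -0.002,"fingers": 1},
    {"x": -0.053,"y": 0.05,"z": 0,"wx": 0,"wy": 0,"wz": -0.002,"fingers": 1},
    {"x": -0.053,"y": 0.05,"z": 0,"wx": 0,"wy": 0,"wz": -0.002,"fingers": 1}
  ]
}}

```text
clock: 1.1
tool_pos: [0.4186, 0.1348, 0.2353]
eef_rot: [0.815, 0.579, -0.001, -0.001]
contact_force: [-0.2, 1.0, 1.2]
opening: 0.999
```

```bash
python3 - <<'E'
from h import *
togo([.53,-.19,.24],70)
m=camera_model('wrist');T=m['world_from_camera'];K=m['camera_matrix']
pc=np.linalg.inv(T)@[.513,.148,.11,1]; print(K@[pc[0],-pc[1],-pc[2]]/-pc[2])
save('wrist','w1')
E
```

```text
pos [0.4186 0.1348 0.2353] heading 70.75 zaxis [-2.6e-03  1.0e-04 -1.0e+00] F [-0.2  1.   1.2] open 0.999 t 1.1
units [-0.3374  0.2654 -0.0063] wz 0.004166666666666667
[334.19096496 296.54485738   1.        ]
```

```bash
cat >> h.py <<'E'
def cloud(m,d):
    v,u=np.mgrid[:d.shape[0],:d.shape[1]]; K=np.array(m['camera_matrix']);T=np.array(m['world_from_camera'])
    c=np.stack([(u-K[0,2])/K[0,0]*d,-(v-K[1,2])/K[1,1]*d,-d],-1); return c@T[:3,:3].T+T[:3,3]
E
python3 - <<'E'
from h import *
m=camera_model('wrist'); d=np.load('pics/w1.npy'); P=cloud(m,d); im=cv2.imread('pics/w1.png')
near=(np.hypot(P[...,0]-.513,P[...,1]-.148)<.03)&(d>0)
for a,b in [(.08,.088),(.088,.093),(.093,.1),(.1,.106),(.106,.109),(.109,.115)]:
    k=near&(P[...,2]>a)&(P[...,2]<b); q=P[k]; v,u=np.nonzero(k)
    if len(q): (c,r)=cv2.minEnclosingCircle(q[:,:2].astype(np.float32)); print(a,len(q),q.mean(0).round(4),np.round(c,4),round(r,4),u.mean(),v.mean())
cv2.imwrite('pics/w1c.png',cv2.resize(im[220:420,200:460],None,fx=3,fy=3))
E
```

```text
0.08 393 [0.5147 0.1544 0.0831] [0.5169 0.1504] 0.0265 349.3358778625954 274.5648854961832
0.088 539 [0.5115 0.141  0.0896] [0.5158 0.1408] 0.0167 335.45083487940633 279.2634508348794
0.093 49 [0.5106 0.1417 0.0951] [0.5159 0.1408] 0.009 336.7755102040816 281.1020408163265
0.1 105 [0.511  0.1409 0.1038] [0.5164 0.1406] 0.0091 337.3809523809524 286.43809523809523
0.106 130 [0.5141 0.1408 0.1075] [0.5157 0.1406] 0.0087 338.9923076923077 291.6923076923077
0.109 125 [0.5157 0.141  0.11  ] [0.5164 0.1411] 0.0059 340.232 294.616
```

View pics/w1c.png

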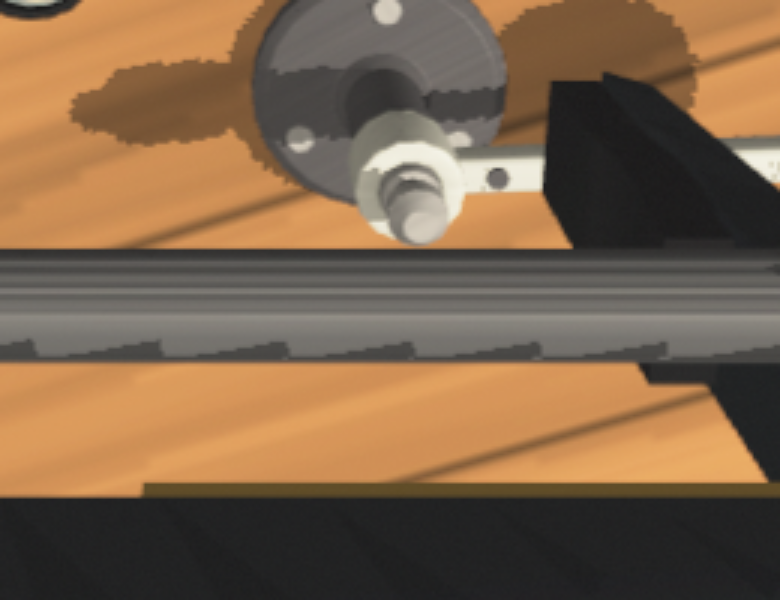

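{"op": "apply_moves", "data": {
  "series": [
    {"x": -0.056,"y": 0.044,"z": 0,"wx": 0,"wy": 0,"wz": 0,"fingers": 1},
    {"x": -0.056,"y": 0.044,"z": 0,"wx": 0,"wy": 0,"wz": 0,"fingers": 1},
    {"x": -0.056,"y": 0.044,"z": 0,"wx": 0,"wy": 0,"wz": 0,"fingers": 1},
    {"x": -0.056,"y": 0.044,"z": 0,"wx": 0,"wy": 0,"wz": 0,"fingers": 1},
    {"x": -0.056,"y": 0.044,"z": 0,"wx": 0,"wy": 0,"wz": 0,"fingers": 1},
    {"x": -0.056,"y": 0.044,"z": 0,"wx": 0,"wy": 0,"wz": 0,"fingers": 1},
    {"x": 0,"y": 0,"z": 0,"wx": 0,"wy": 0,"wz": 0,"fingers": 1}
  ]
}}

```text
clock: 2.02
tool_pos: [0.5286, -0.2053, 0.2348]
eef_rot: [0.821, 0.572, -0.003, 0.002]
contact_force: [-0.1, 1.7, -0.1]
opening: 1.002
```

The crop shows the big stand's post tip at (415,220), with the hub below it and the arm bar to the right. The hand was still settling for that picture, so I'll re-measure the post later. Now the tray.

```bash
python3 - <<'E'
from h import *
togo([.56,-.174,.24],None)
m=camera_model('wrist'); p,d=save('wrist','w2'); P=cloud(m,d)
hsv=cv2.cvtColor(p,cv2.COLOR_RGB2HSV)
for n,c,r in [('washer',(.56,-.174),.045),('clip',(.54,-.263),.05)]:
    k=(np.hypot(P[...,0]-c[0],P[...,1]-c[1])<r)&(d>0); z=P[...,2][k]; print(n,k.sum(),np.percentile(z,[1,10,50,90,99]).round(4))
    v,u=np.nonzero(k); print(u.min(),u.max(),v.min(),v.max())
cv2.imwrite('pics/w2s.png',p[:,:,::-1])
E
```

```text
pos [ 0.5286 -0.2053  0.2348] heading 69.71 zaxis [-0.0029 -0.006  -1.    ] F [-0.1  1.7 -0.1] open 1.002 t 2.02
units [ 0.0502  0.0232 -0.0069] wz None
washer 21695 [0.0038 0.0051 0.3041 0.3347 0.338 ]
280 559 152 419
clip 14591 [0.0035 0.0045 0.252  0.3135 0.3231]
0 284 158 385
```

View pics/w2.png

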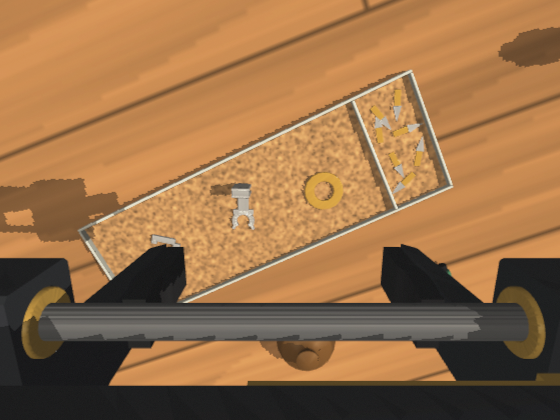

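The wrist view shows the washer at (324,191) and the tailed clip with its tab at (242,188) and jaws to (243,225), so its mouth points along tool +y. The plain clip is partly hidden at (165,240).

```bash
cat > meas.py <<'E'
from h import *
def tray(p,d,m,wb=(290,355,160,225),cb=(222,262,178,234)):
    hsv=cv2.cvtColor(p,cv2.COLOR_RGB2HSV); P=cloud(m,d); out={}
    H,S,V=[hsv[...,i].astype(int) for i in range(3)]
    if wb:
        u0,u1,v0,v1=wb; k=np.zeros(H.shape,np.uint8); k[v0:v1,u0:u1]=((H>18)&(H<35)&(S>140))[v0:v1,u0:u1]
        k=cv2.morphologyEx(k,cv2.MORPH_OPEN,np.ones((3,3)))
        c=max(cv2.findContours(k,cv2.RETR_EXTERNAL,cv2.CHAIN_APPROX_NONE)[0],key=cv2.contourArea)[:,0]
        h=cv2.convexHull(c)[:,0]; w=np.array([onplane(m,u,v,.008) for u,v in h])[:,:2].astype(np.float32)
        print('washer',cv2.minEnclosingCircle(w),cv2.contourArea(c),'px',c.mean(0))
    if cb:
        u0,u1,v0,v1=cb; k=np.zeros(H.shape,bool); k[v0:v1,u0:u1]=((S<60)&(V>60))[v0:v1,u0:u1]
        t=k&(P[...,2]>.027); q=P[t]; print('tab',len(q),q.mean(0).round(4) if len(q) else 0)
        if len(q): r=cv2.minAreaRect(q[:,:2].astype(np.float32)); print(r)
        s=k&(P[...,2]<.013); q=P[s]; print('sheet',len(q),q.mean(0).round(4)); r=cv2.minAreaRect(q[:,:2].astype(np.float32)); print(r)
        np.save('pics/sheet.npy',q)
E
python3 - <<'E'
from meas import *
p=cv2.imread('pics/w2.png')[:,:,::-1].copy(); tray(p,np.load('pics/w2.npy'),camera_model('wrist'))
togo(None)
E
```

```text
washer ((0.5566736459732056, -0.16697654128074646), 0.02042008563876152) 1025.0 px [323.22115385 190.10576923]
tab 183 [ 0.5235 -0.2467  0.0345]
((0.49402719736099243, -0.21870318055152893), (0.01846354827284813, 0.09797342866659164), 46.39857482910156)
sheet 377 [ 0.5488 -0.2574  0.0078]
((0.5436029434204102, -0.25538867712020874), (0.024118687957525253, 0.05176261067390442), 67.27232360839844)
pos [ 0.5283 -0.2018  0.2348] heading 69.95 zaxis [-0.0037 -0.0035 -1.    ] F [-1.1  1.  -0.2] open 0.997 t 2.08
```

{"op": "apply_moves", "data": {
  "series": [
    {"x": 0.016,"y": 0.0075,"z": 0.065,"wx": 0,"wy": 0,"wz": 0,"fingers": 1},
    {"x": 0.016,"y": 0.0075,"z": 0.065,"wx": 0,"wy": 0,"wz": 0,"fingers": 1},
    {"x": 0.016,"y": 0.0075,"z": 0.065,"wx": 0,"wy": 0,"wz": 0,"fingers": 1},
    {"x": 0,"y": 0,"z": 0,"wx": 0,"wy": 0,"wz": 0,"fingers": 1},
    {"x": 0,"y": 0,"z": 0,"wx": 0,"wy": 0,"wz": 0,"fingers": 0.3},
    {"x": 0,"y": 0,"z": 0,"wx": 0,"wy": 0,"wz": 0,"fingers": 0.3}
  ]
}}

```text
clock: 2.82
tool_pos: [0.5603, -0.1627, 0.0797]
eef_rot: [0.817, 0.577, 0.001, 0.0]
contact_force: [0.2, 0.7, 0.7]
opening: 0.798
```

```bash
cat >> meas.py <<'E'
def window(m,c,z,r):
    T=np.linalg.inv(m['world_from_camera']);K=m['camera_matrix']; o=[]
    for dx in(-r,r):
        for dy in(-r,r):
            q=T@[c[0]+dx,c[1]+dy,z,1]; o.append((K@[q[0],-q[1],-q[2]]/-q[2])[:2])
    o=np.array(o); a=np.clip(o.min(0),0,[559,419]).astype(int); b=np.clip(o.max(0),0,[559,419]).astype(int); return (a[0],b[0],a[1],b[1])
E
python3 - <<'E'
from meas import *
m=camera_model('wrist'); p,d=save('wrist','w3'); togo([.558,-.172,.007],70)
wb=window(m,(.558,-.172),.008,.035);cb=window(m,(.54,-.26),.008,.045);print(wb,cb)
tray(p,d,m,wb,None)
togo([.558,-.172,.007],70)
E
```

```text
pos [ 0.5606 -0.1629  0.08  ] heading 70.44 zaxis [ 0.0023 -0.     -1.    ] F [0.5 0.5 1. ] open 0.753 t 2.88
units [-0.0118  0.0005  0.0912] wz 0.0024444444444444444
(np.int64(196), np.int64(336), np.int64(151), np.int64(283)) (np.int64(36), np.int64(222), np.int64(150), np.int64(316))
washer ((0.5576224327087402, -0.1710248589515686), 0.02072453871369362) 2907.5 px [268.70391061 219.08379888]
pos [ 0.5606 -0.1629  0.08  ] heading 70.44 zaxis [ 0.0023 -0.     -1.    ] F [0.5 0.5 1. ] open 0.753 t 2.88
units [-0.0118  0.0005  0.0912] wz 0.0024444444444444444
```

{"op": "apply_moves", "data": {
  "series": [
    {"x": -0.011,"y": 0,"z": 0.04,"wx": 0,"wy": 0,"wz": 0,"fingers": 0.35},
    {"x": 0,"y": 0,"z": 0.03,"wx": 0,"wy": 0,"wz": 0,"fingers": 0.35},
    {"x": 0,"y": 0,"z": 0.012,"wx": 0,"wy": 0,"wz": 0.0,"fingers": 0.35},
    {"x": 0,"y": 0,"z": 0,"wx": 0,"wy": 0,"wz": 0,"fingers": 0.35}
  ]
}}

```text
clock: 3.38
tool_pos: [0.5619, -0.1748, 0.0199]
eef_rot: [0.818, 0.575, 0.005, 0.006]
contact_force: [-0.8, 0.3, -0.3]
opening: 0.68
```

```bash
python3 - <<'E'
from h import *
togo([.5576,-.171,.0065],None)
E
```

```text
pos [ 0.5619 -0.1748  0.0199] heading 70.24 zaxis [ 0.0142 -0.0039 -0.9999] F [-0.8  0.3 -0.3] open 0.68 t 3.38
units [ 0.0026 -0.0069  0.0167] wz None
tilt fix [ 0.0047 -0.0004  0.    ]
```

{"op": "apply_moves", "data": {
  "series": [
    {"x": 0.002,"y": -0.004,"z": 0.01,"wx": 0.002,"wy": 0,"wz": 0,"fingers": 0.35},
    {"x": 0,"y": 0,"z": 0,"wx": 0,"wy": 0,"wz": 0,"fingers": 0.35}
  ]
}}

```text
clock: 3.62
tool_pos: [0.5605, -0.1723, 0.0132]
eef_rot: [0.818, 0.575, 0.004, 0.004]
contact_force: [0.3, -0.9, -0.0]
opening: 0.677
```

```bash
python3 - <<'E'
from h import *
togo([.5576,-.171,.0065],None)
E
```

```text
pos [ 0.5605 -0.1723  0.0132] heading 70.22 zaxis [ 0.0108 -0.0021 -0.9999] F [ 0.3 -0.9 -0. ] open 0.677 t 3.62
units [ 0.0002 -0.0041  0.0084] wz None
```

{"op": "apply_moves", "data": {
  "series": [
    {"x": 0,"y": -0.004,"z": 0.0085,"wx": 0.003,"wy": 0,"wz": 0,"fingers": 0.35},
    {"x": 0,"y": 0,"z": 0,"wx": 0,"wy": 0,"wz": 0,"fingers": 0.35}
  ]
}}

```text
clock: 3.88
tool_pos: [0.5577, -0.171, 0.0065]
eef_rot: [0.818, 0.575, 0.001, 0.0]
contact_force: [-0.0, 0.6, -0.4]
opening: 0.672
```

```bash
python3 - <<'E'
from h import *
togo([.5576,-.171,.0065],None)
E
```

```text
pos [ 0.5577 -0.171   0.0065] heading 70.24 zaxis [ 0.0021  0.0012 -1.    ] F [-0.   0.6 -0.4] open 0.672 t 3.88
units [-0.     -0.0002 -0.    ] wz None
```

Exactly there. Close and lift.

{"op": "apply_moves", "data": {
  "force": 12,
  "series": [
    {"x": 0,"y": 0,"z": 0,"wx": 0,"wy": 0,"wz": 0,"fingers": -0.4},
    {"x": 0,"y": 0,"z": 0,"wx": 0,"wy": 0,"wz": 0,"fingers": -0.4},
    {"x": 0,"y": 0,"z": 0,"wx": 0,"wy": 0,"wz": 0,"fingers": -0.4},
    {"x": 0,"y": 0,"z": 0,"wx": 0,"wy": 0,"wz": 0,"fingers": -0.4},
    {"x": 0,"y": 0,"z": 0,"wx": 0,"wy": 0,"wz": 0,"fingers": -0.4}
  ]
}}

```text
clock: 4.5
tool_pos: [0.5578, -0.1712, 0.0066]
eef_rot: [0.818, 0.575, 0.001, 0.0]
contact_force: [-0.3, 0.8, -0.5]
opening: 0.465
```

{"op": "apply_moves", "data": {
  "force": 20,
  "series": [
    {"x": 0,"y": 0,"z": -0.03,"wx": 0,"wy": 0,"wz": 0,"fingers": -0.4},
    {"x": 0,"y": 0,"z": -0.06,"wx": 0,"wy": 0,"wz": 0,"fingers": -0.4},
    {"x": 0.03,"y": -0.009,"z": -0.06,"wx": 0,"wy": 0,"wz": 0,"fingers": -0.4},
    {"x": 0.06,"y": -0.019,"z": -0.06,"wx": 0,"wy": 0,"wz": 0,"fingers": -0.4},
    {"x": 0.06,"y": -0.019,"z": 0,"wx": 0,"wy": 0,"wz": 0,"fingers": -0.4},
    {"x": 0.06,"y": -0.019,"z": 0,"wx": 0,"wy": 0,"wz": 0,"fingers": -0.4},
    {"x": 0.06,"y": -0.019,"z": 0,"wx": 0,"wy": 0,"wz": 0,"fingers": -0.4},
    {"x": 0.06,"y": -0.019,"z": 0,"wx": 0,"wy": 0,"wz": 0,"fingers": -0.4}
  ]
}}

```text
clock: 5.5
tool_pos: [0.5705, 0.1023, 0.176]
eef_rot: [0.821, 0.57, 0.001, 0.002]
contact_force: [-0.1, -0.1, -0.5]
opening: 0.453
```

{"op": "apply_moves", "data": {
  "series": [
    {"x": 0.02,"y": -0.008,"z": 0,"wx": 0,"wy": 0,"wz": 0,"fingers": -0.4},
    {"x": 0,"y": 0,"z": 0,"wx": 0,"wy": 0,"wz": 0,"fingers": -0.4},
    {"x": 0,"y": 0,"z": 0,"wx": 0,"wy": 0,"wz": 0,"fingers": -0.4},
    {"x": 0,"y": 0,"z": 0,"wx": 0,"wy": 0,"wz": 0,"fingers": -0.4}
  ]
}}

```text
clock: 6.0
tool_pos: [0.5694, 0.1203, 0.1758]
eef_rot: [0.821, 0.571, 0.001, 0.002]
contact_force: [0.8, -0.7, -0.7]
opening: 0.455
```

```bash
cat >> meas.py <<'E'
def post(m,d,c):
    P=cloud(m,d); near=(np.hypot(P[...,0]-c[0],P[...,1]-c[1])<.026)&(d>0)
    for a,b in [(.084,.0905),(.0905,.098),(.1,.105),(.105,.109),(.109,.115)]:
        k=near&(P[...,2]>a)&(P[...,2]<b); q=P[k]
        if len(q)>5: (c,r)=cv2.minEnclosingCircle(q[:,:2].astype(np.float32)); print(a,len(q),q.mean(0).round(4),np.round(c,4),round(r,4))
E
python3 - <<'E'
from meas import *
m=camera_model('wrist'); p,d=save('wrist','w4'); post(m,d,(.513,.147)); togo([.513,.148,.15],70)
E
```

```text
0.084 1147 [0.5125 0.1528 0.0896] [0.5134 0.1531] 0.017
0.0905 303 [0.513  0.1528 0.091 ] [0.5133 0.1527] 0.0161
0.1 11 [0.5133 0.1529 0.1047] [0.5133 0.153 ] 0.009
0.105 358 [0.5131 0.1527 0.1072] [0.5133 0.153 ] 0.009
0.109 372 [0.5132 0.1531 0.1104] [0.5151 0.1523] 0.0062
pos [0.5694 0.12   0.1758] heading 69.67 zaxis [ 0.0036 -0.0024 -1.    ] F [-0.3 -0.  -0.3] open 0.457 t 6.05
units [ 0.0084 -0.0785  0.0319] wz -0.0018333333333333335
```

View pics/w4.png

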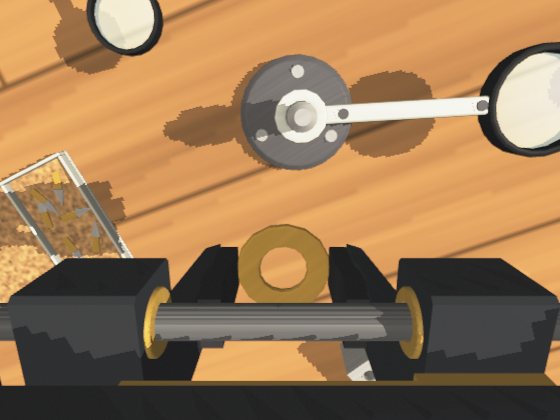

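The picture shows the post tip at (301,117) and the washer held flat, centred at (283,265). I'll measure the washer in the hand with the same camera so that any calibration bias cancels.

```bash
python3 - <<'E'
from meas import *
m=camera_model('wrist'); d=np.load('pics/w4.npy'); p=cv2.imread('pics/w4.png')[:,:,::-1].copy(); P=cloud(m,d)
hsv=cv2.cvtColor(p,cv2.COLOR_RGB2HSV).astype(int); k=((hsv[...,0]>14)&(hsv[...,0]<35)&(hsv[...,1]>90)&(d<.25)&(d>0)); k[:,:230]=0;k[:,340:]=0;k[310:]=0
q=P[k]; print(len(q),np.percentile(q[:,2],[5,50,95]))
z=np.median(q[:,2]); h=255-np.zeros(d.shape,np.uint8)
# bore: non-washer pixels inside
b=np.zeros(d.shape,np.uint8); b[235:302,250:318]=(~k)[235:302,250:318]
n,l,st,c=cv2.connectedComponentsWithStats(b); i=l[267,283]; cc=cv2.findContours((l==i).astype(np.uint8),0,1)[0][0][:,0]
for zz in(z,z-.004):
    w=np.array([onplane(m,u,v,zz) for u,v in cc])[:,:2].astype(np.float32); print(zz,st[i],cv2.minEnclosingCircle(w),cv2.fitEllipse(w))
v,u=np.nonzero(k);o=cv2.convexHull(np.c_[u,v].astype(np.int32))[:,0]
w=np.array([onplane(m,a,b_,z) for a,b_ in o])[:,:2].astype(np.float32);print('outer',cv2.minEnclosingCircle(w))
togo(None)
E
```

```text
4507 [0.17683574 0.17812057 0.17912632]
0.17812057131220466 [ 261  247   46   42 1502] ((0.5688055753707886, 0.12042972445487976), 0.01028444990515709) ((0.5686162710189819, 0.12030933052301407), (0.019411033019423485, 0.02007056586444378), 163.0320587158203)
0.17412057131220465 [ 261  247   46   42 1502] ((0.570582926273346, 0.11978258192539215), 0.010568571276962757) ((0.5703883171081543, 0.11965883523225784), (0.01995256543159485, 0.02063048630952835), 163.03236389160156)
outer ((0.5687256455421448, 0.11976323276758194), 0.02111095003783703)
pos [0.5694 0.12   0.1758] heading 69.67 zaxis [ 0.0036 -0.0024 -1.    ] F [-0.3 -0.  -0.3] open 0.457 t 6.05
```

{"op": "apply_moves", "data": {
  "series": [
    {"x": 0.005,"y": -0.027,"z": 0,"wx": 0,"wy": 0,"wz": 0,"fingers": -0.4},
    {"x": 0.005,"y": -0.027,"z": 0.01,"wx": 0,"wy": 0,"wz": 0,"fingers": -0.4},
    {"x": 0.005,"y": -0.026,"z": 0.02,"wx": 0,"wy": 0,"wz": 0,"fingers": -0.4},
    {"x": 0,"y": 0,"z": 0,"wx": 0,"wy": 0,"wz": 0,"fingers": -0.4},
    {"x": 0,"y": 0,"z": 0,"wx": 0,"wy": 0,"wz": 0,"fingers": -0.4},
    {"x": 0,"y": 0,"z": 0,"wx": 0,"wy": 0,"wz": 0,"fingers": -0.4}
  ]
}}

```text
clock: 6.8
tool_pos: [0.5168, 0.1463, 0.1522]
eef_rot: [0.825, 0.566, 0.002, 0.004]
contact_force: [-0.1, -0.5, -0.4]
opening: 0.455
```

```bash
python3 - <<'E'
from meas import *
togo([.5136,.153,.118],70)
E
```

```text
pos [0.5168 0.1463 0.1522] heading 68.92 zaxis [ 0.0082 -0.0052 -1.    ] F [-0.1 -0.5 -0.4] open 0.455 t 6.8
units [ 0.0065 -0.0072  0.0427] wz -0.006
```

{"op": "apply_moves", "data": {
  "series": [
    {"x": 0.0065,"y": -0.007,"z": 0.02,"wx": 0.003,"wy": 0,"wz": -0.004,"fingers": -0.4},
    {"x": 0,"y": 0,"z": 0.02,"wx": 0,"wy": 0,"wz": 0,"fingers": -0.4},
    {"x": 0,"y": 0,"z": 0,"wx": 0,"wy": 0,"wz": 0,"fingers": -0.4},
    {"x": 0,"y": 0,"z": 0,"wx": 0,"wy": 0,"wz": 0,"fingers": -0.4}
  ]
}}

```text
clock: 7.3
tool_pos: [0.5149, 0.1534, 0.1183]
eef_rot: [0.821, 0.571, -0.0, 0.0]
contact_force: [0.2, -0.1, -0.4]
opening: 0.456
```

```bash
python3 - <<'E'
from meas import *
togo([.5136,.153,.092],70)
E
```

```text
pos [0.5149 0.1534 0.1183] heading 69.62 zaxis [ 1.e-04 -5.e-04 -1.e+00] F [ 0.2 -0.1 -0.4] open 0.456 t 7.3
units [-0.001  -0.0014  0.0328] wz -0.0021111111111111113
```

{"op": "apply_moves", "data": {
  "series": [
    {"x": -0.001,"y": -0.0014,"z": 0.006,"wx": 0,"wy": 0,"wz": 0,"fingers": -0.4},
    {"x": 0,"y": 0,"z": 0.006,"wx": 0,"wy": 0,"wz": 0,"fingers": -0.4},
    {"x": 0,"y": 0,"z": 0,"wx": 0,"wy": 0,"wz": 0,"fingers": -0.4}
  ]
}}

```text
clock: 7.68
tool_pos: [0.5139, 0.1532, 0.1086]
eef_rot: [0.821, 0.571, 0.001, 0.0]
contact_force: [-0.9, -0.4, -1.0]
opening: 0.454
```

```bash
python3 - <<'E'
from meas import *
togo([.5136,.153,.092],70)
E
```

```text
pos [0.5139 0.1532 0.1086] heading 69.62 zaxis [ 0.0013  0.     -1.    ] F [-0.9 -0.4 -1. ] open 0.454 t 7.67
units [-0.0004 -0.0003  0.0208] wz -0.0021111111111111113
```

{"op": "apply_moves", "data": {
  "series": [
    {"x": 0,"y": 0,"z": 0.006,"wx": 0,"wy": 0,"wz": 0,"fingers": -0.4},
    {"x": 0,"y": 0,"z": 0.006,"wx": 0,"wy": 0,"wz": 0,"fingers": -0.4},
    {"x": 0,"y": 0,"z": 0,"wx": 0,"wy": 0,"wz": 0,"fingers": -0.4}
  ]
}}

```text
clock: 8.05
tool_pos: [0.5141, 0.1533, 0.0985]
eef_rot: [0.821, 0.571, 0.001, 0.0]
contact_force: [0.9, 0.2, 0.6]
opening: 0.456
```

```bash
python3 - <<'E'
from meas import *
togo([.5136,.153,.092],70)
E
```

```text
pos [0.5141 0.1533 0.0985] heading 69.62 zaxis [ 1.6e-03  2.0e-04 -1.0e+00] F [0.9 0.2 0.6] open 0.456 t 8.05
units [-0.0005 -0.0005  0.0081] wz -0.0021111111111111113
```

{"op": "apply_moves", "data": {
  "series": [
    {"x": 0,"y": 0,"z": 0.005,"wx": 0,"wy": 0,"wz": 0,"fingers": -0.4},
    {"x": 0,"y": 0,"z": 0.0025,"wx": 0,"wy": 0,"wz": 0,"fingers": -0.4},
    {"x": 0,"y": 0,"z": 0,"wx": 0,"wy": 0,"wz": 0,"fingers": -0.4}
  ]
}}

```text
clock: 8.43
tool_pos: [0.5142, 0.1533, 0.0921]
eef_rot: [0.821, 0.571, 0.001, 0.0]
contact_force: [-0.6, 0.1, -0.7]
opening: 0.455
```

{"op": "apply_moves", "data": {
  "series": [
    {"x": 0,"y": 0,"z": 0,"wx": 0,"wy": 0,"wz": 0,"fingers": 0.3},
    {"x": 0,"y": 0,"z": 0,"wx": 0,"wy": 0,"wz": 0,"fingers": 0.3},
    {"x": 0,"y": 0,"z": 0,"wx": 0,"wy": 0,"wz": 0,"fingers": 0.3}
  ]
}}

```text
clock: 8.8
tool_pos: [0.5144, 0.1534, 0.0924]
eef_rot: [0.821, 0.571, 0.001, 0.0]
contact_force: [0.8, 0.1, -0.9]
opening: 0.649
```

{"op": "apply_moves", "data": {
  "series": [
    {"x": 0,"y": 0,"z": -0.03,"wx": 0,"wy": 0,"wz": 0,"fingers": 0.3},
    {"x": 0,"y": 0.03,"z": -0.05,"wx": 0,"wy": 0,"wz": 0,"fingers": 0.3},
    {"x": 0,"y": 0.04,"z": -0.02,"wx": 0,"wy": 0,"wz": 0,"fingers": 0.3},
    {"x": 0,"y": 0,"z": 0,"wx": 0,"wy": 0,"wz": 0,"fingers": 0.3},
    {"x": 0,"y": 0,"z": 0,"wx": 0,"wy": 0,"wz": 0,"fingers": 0.3}
  ]
}}

```text
clock: 9.43
tool_pos: [0.5656, 0.134, 0.1739]
eef_rot: [0.82, 0.572, -0.001, -0.0]
contact_force: [-0.7, -0.4, 0.2]
opening: 0.649
```

```bash
python3 - <<'E'
from meas import *
m=camera_model('wrist'); p,d=save('wrist','w5'); post(m,d,(.513,.153)); 
P=cloud(m,d); h=cv2.cvtColor(p,cv2.COLOR_RGB2HSV).astype(int)
k=(np.hypot(P[...,0]-.5133,P[...,1]-.153)<.03)&(h[...,0]>15)&(h[...,0]<35)&(h[...,1]>100)&(P[...,2]>.07); q=P[k]
print('brass',len(q),np.percentile(q[:,2],[2,50,98]),cv2.minEnclosingCircle(q[:,:2].astype(np.float32)))
togo([.54,-.26,.1],None)
v,u=np.nonzero(k); cv2.imwrite('pics/w5c.png',cv2.resize(p[max(0,v.min()-40):v.max()+40,u.min()-40:u.max()+40,::-1],None,fx=3,fy=3))
E
```

```text
0.084 103 [0.5173 0.1582 0.0892] [0.5164 0.1605] 0.0178
0.0905 2591 [0.5138 0.1537 0.0939] [0.5143 0.1533] 0.0209
0.1 12 [0.5107 0.1554 0.1045] [0.5132 0.1529] 0.009
0.105 360 [0.5128 0.1532 0.1072] [0.5133 0.1529] 0.0091
0.109 358 [0.5134 0.153  0.1103] [0.5142 0.1523] 0.0068
brass 2597 [0.09238553 0.09394303 0.31997075] ((0.5141290426254272, 0.15340737998485565), 0.020773649215698242)
pos [0.5657 0.1339 0.1738] heading 69.74 zaxis [-1.1e-03 -4.0e-04 -1.0e+00] F [-0.1 -0.3 -0.7] open 0.645 t 9.47
units [-0.473   0.1404  0.0925] wz None
```

{"op": "apply_moves", "data": {
  "series": [
    {"x": -0.06,"y": 0.018,"z": 0,"wx": 0,"wy": 0,"wz": 0,"fingers": 0},
    {"x": -0.06,"y": 0.018,"z": 0,"wx": 0,"wy": 0,"wz": 0,"fingers": 0},
    {"x": -0.06,"y": 0.018,"z": 0,"wx": 0,"wy": 0,"wz": 0,"fingers": 0},
    {"x": -0.06,"y": 0.018,"z": 0,"wx": 0,"wy": 0,"wz": 0,"fingers": 0},
    {"x": -0.06,"y": 0.018,"z": 0,"wx": 0,"wy": 0,"wz": 0,"fingers": 0},
    {"x": -0.06,"y": 0.018,"z": 0.02,"wx": 0,"wy": 0,"wz": 0,"fingers": 0},
    {"x": -0.06,"y": 0.018,"z": 0.02,"wx": 0,"wy": 0,"wz": 0,"fingers": 0},
    {"x": -0.05,"y": 0.018,"z": 0.015,"wx": 0,"wy": 0,"wz": 0,"fingers": 0}
  ]
}}

```text
clock: 10.48
tool_pos: [0.5378, -0.2554, 0.1215]
eef_rot: [0.814, 0.581, -0.004, -0.008]
contact_force: [0.9, 0.2, 0.5]
opening: 0.5
```

{"op": "apply_moves", "data": {
  "series": [
    {"x": 0,"y": 0,"z": 0,"wx": 0,"wy": 0,"wz": 0,"fingers": 0},
    {"x": 0,"y": 0,"z": 0,"wx": 0,"wy": 0,"wz": 0,"fingers": 0},
    {"x": 0,"y": 0,"z": 0,"wx": 0,"wy": 0,"wz": 0,"fingers": 0}
  ]
}}

```text
clock: 10.85
tool_pos: [0.5346, -0.2549, 0.1187]
eef_rot: [0.814, 0.581, -0.006, -0.01]
contact_force: [-0.0, -0.9, 0.6]
opening: 0.499
```

```bash
python3 - <<'E'
from meas import *
m=camera_model('wrist'); p,d=save('wrist','w6'); cb=window(m,(.54,-.258),.008,.05);print(cb)
togo([.5235,-.25,.1],None)
P=cloud(m,d); h=cv2.cvtColor(p,cv2.COLOR_RGB2HSV).astype(int); S,V=h[...,1],h[...,2]
k=(np.hypot(P[...,0]-.54,P[...,1]+.258)<.06)&(d>0)&(P[...,2]<.05)
t=k&(P[...,2]>.028); q=P[t]; print('tabtop',len(q),q.mean(0).round(4),cv2.minAreaRect(q[:,:2].astype(np.float32)))
s=k&(S<60)&(V>70)&(P[...,2]<.012); q=P[s]; print('sheet',len(q),np.percentile(q[:,2],[2,50,98]))
x=q[:,:2]; c=x.mean(0); np.savez('pics/clip.npz',sheet=q,tab=P[t])
a0,a1,b0,b1=cb; cv2.imwrite('pics/w6c.png',cv2.resize(p[b0:b1,a0:a1,::-1],None,fx=3,fy=3,interpolation=cv2.INTER_NEAREST))
kk=s.astype(np.uint8)*255+t.astype(np.uint8)*120; cv2.imwrite('pics/w6m.png',kk)
E
```

```text
(np.int64(194), np.int64(362), np.int64(129), np.int64(292))
pos [ 0.5348 -0.2544  0.1188] heading 71.02 zaxis [-0.022   0.01   -0.9997] F [0.4 0.2 0.6] open 0.498 t 10.9
units [ 0.0006 -0.0146  0.0238] wz None
tilt fix [-0.0076 -0.0007  0.    ]
tabtop 409 [ 0.5242 -0.2514  0.0328] ((0.5246078968048096, -0.25150251388549805), (0.018020402640104294, 0.010224580764770508), 67.15544128417969)
sheet 877 [0.00187015 0.00801601 0.01183021]
```

View pics/w6c.png

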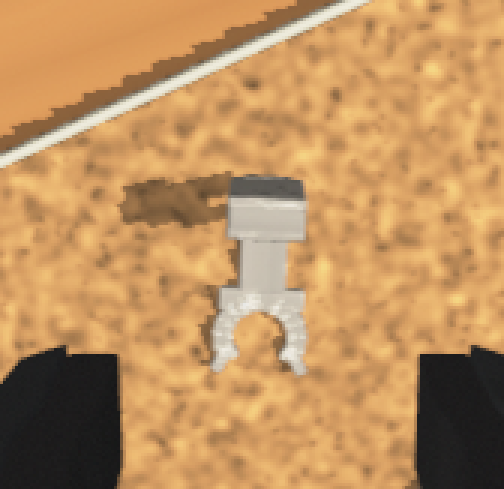

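The crop shows the clip lying flat, its tab top at (266,220) and jaw centre at about (262,335), mouth pointing along tool +y. The tab top measures 18.0 x 10.2 mm at 32.8 mm high, as it should. Now a quick axis check.

```bash
python3 - <<'E'
from meas import *
m=camera_model('wrist'); z=np.load('pics/clip.npz'); t=np.array([.5246,-.2515])
print('jaw centre eye',onplane(m,281,241,.008))
for a in(67.16,):
    h=np.radians(a-90); ax=np.array([np.cos(h),np.sin(h)]); ay=np.array([-ax[1],ax[0]])
    q=z['sheet']; q=q[(q[:,2]>.0065)&(q[:,2]<.0095)][:,:2]-t; X=q@ax; Y=q@ay
    print('x',X.min(),X.max(),'y',Y.min(),Y.max())
    for lo,hi in((8,24),(28,34),(34,40),(40,48)):
        k=(X>lo/1e3)&(X<hi/1e3); print(lo,hi,k.sum(),Y[k].min().round(4),Y[k].max().round(4))
togo([.5246,-.2515,.05],67.2)
E
```

```text
jaw centre eye [ 0.55938575 -0.26426565  0.008     ]
x -0.041262542730952825 0.046643931160024285 y -0.051525485773439364 0.012562474660117628
8 24 245 -0.0056 0.0079
28 34 148 -0.0106 0.0117
34 40 90 -0.0112 0.012
40 48 83 -0.0108 0.0126
pos [ 0.5348 -0.2544  0.1188] heading 71.02 zaxis [-0.022   0.01   -0.9997] F [0.4 0.2 0.6] open 0.498 t 10.9
units [-0.0009 -0.0112  0.0863] wz 0.021222222222222222
tilt fix [-0.0076 -0.0007  0.    ]
```

{"op": "apply_moves", "data": {
  "series": [
    {"x": -0.001,"y": -0.011,"z": 0.03,"wx": -0.0076,"wy": 0,"wz": 0.021,"fingers": 0},
    {"x": 0,"y": 0,"z": 0.03,"wx": 0,"wy": 0,"wz": 0,"fingers": 0},
    {"x": 0,"y": 0,"z": 0.02,"wx": 0,"wy": 0,"wz": 0,"fingers": 0},
    {"x": 0,"y": 0,"z": 0,"wx": 0,"wy": 0,"wz": 0,"fingers": 0},
    {"x": 0,"y": 0,"z": 0,"wx": 0,"wy": 0,"wz": 0,"fingers": 0}
  ]
}}

```text
clock: 11.52
tool_pos: [0.5294, -0.2466, 0.0559]
eef_rot: [0.831, 0.556, 0.003, 0.001]
contact_force: [-0.2, 0.4, 0.2]
opening: 0.502
```

```bash
python3 - <<'E'
from meas import *
togo([.5246,-.2515,.009],67.2)
E
```

```text
pos [ 0.5294 -0.2466  0.0559] heading 67.59 zaxis [ 0.0065  0.0024 -1.    ] F [-0.2  0.4  0.2] open 0.502 t 11.53
units [-0.0082 -0.0035  0.0586] wz 0.0021666666666666666
```

{"op": "apply_moves", "data": {
  "series": [
    {"x": -0.0082,"y": -0.0035,"z": 0.01,"wx": 0.001,"wy": 0.001,"wz": 0.002,"fingers": 0},
    {"x": 0,"y": 0,"z": 0.02,"wx": 0,"wy": 0,"wz": 0,"fingers": 0},
    {"x": 0,"y": 0,"z": 0.015,"wx": 0,"wy": 0,"wz": 0,"fingers": 0},
    {"x": 0,"y": 0,"z": 0,"wx": 0,"wy": 0,"wz": 0,"fingers": 0}
  ]
}}

```text
clock: 12.02
tool_pos: [0.5246, -0.2526, 0.0183]
eef_rot: [0.833, 0.553, 0.004, -0.001]
contact_force: [-0.1, 0.6, -0.6]
opening: 0.498
```

```bash
python3 - <<'E'
from meas import *
togo([.5246,-.2515,.009],67.2)
E
```

```text
pos [ 0.5246 -0.2526  0.0183] heading 67.15 zaxis [ 0.0062  0.006  -1.    ] F [-0.1  0.6 -0.6] open 0.498 t 12.03
units [ 0.0012 -0.0005  0.0116] wz -0.0002777777777777778
```

{"op": "apply_moves", "data": {
  "series": [
    {"x": 0.0012,"y": -0.0005,"z": 0.0115,"wx": 0.001,"wy": -0.0025,"wz": 0,"fingers": 0},
    {"x": 0,"y": 0,"z": 0,"wx": 0,"wy": 0,"wz": 0,"fingers": 0},
    {"x": 0,"y": 0,"z": 0,"wx": 0,"wy": 0,"wz": 0,"fingers": 0}
  ]
}}

```text
clock: 12.4
tool_pos: [0.5251, -0.251, 0.0085]
eef_rot: [0.833, 0.553, 0.0, 0.0]
contact_force: [-0.1, -0.3, 0.4]
opening: 0.498
```

```bash
python3 - <<'E'
from meas import *
togo([.5246,-.2515,.009],67.2)
E
```

```text
pos [ 0.5251 -0.251   0.0085] heading 67.18 zaxis [ 3.e-04 -3.e-04 -1.e+00] F [-0.1 -0.3  0.4] open 0.498 t 12.4
units [-0.0008 -0.0004 -0.0007] wz -0.00011111111111111112
```

{"op": "apply_moves", "data": {
  "force": 50,
  "series": [
    {"x": 0,"y": 0,"z": 0,"wx": 0,"wy": 0,"wz": 0,"fingers": -1},
    {"x": 0,"y": 0,"z": 0,"wx": 0,"wy": 0,"wz": 0,"fingers": -1},
    {"x": 0,"y": 0,"z": 0,"wx": 0,"wy": 0,"wz": 0,"fingers": -1},
    {"x": 0,"y": 0,"z": 0,"wx": 0,"wy": 0,"wz": 0,"fingers": -1},
    {"x": 0,"y": 0,"z": 0,"wx": 0,"wy": 0,"wz": 0,"fingers": -1}
  ]
}}

```text
clock: 13.02
tool_pos: [0.5253, -0.2513, 0.0091]
eef_rot: [0.833, 0.553, 0.0, 0.001]
contact_force: [0.7, -0.4, -0.5]
opening: 0.196
```

```bash
python3 - <<'E'
from meas import *
# approach: clip origin 40 mm short of post axis along heading -22.8
h=np.radians(-22.8); ax=np.array([np.cos(h),np.sin(h)]); g=np.array([.5133,.1529])-ax*(.037+.040); print(g)
togo([*g,.14],67.2)
E
```

```text
[0.44231654 0.1827387 ]
pos [ 0.5253 -0.2513  0.0091] heading 67.17 zaxis [ 1.2e-03 -7.0e-04 -1.0e+00] F [ 0.7 -0.4 -0.5] open 0.196 t 13.03
units [ 0.4598 -0.3059 -0.1641] wz -0.00016666666666666666
```

{"op": "apply_moves", "data": {
  "series": [
    {"x": 0,"y": 0,"z": -0.05,"wx": 0,"wy": 0,"wz": 0,"fingers": -1},
    {"x": 0,"y": 0,"z": -0.07,"wx": 0,"wy": 0,"wz": 0,"fingers": -1},
    {"x": 0.03,"y": -0.02,"z": -0.05,"wx": 0,"wy": 0,"wz": 0,"fingers": -1},
    {"x": 0.055,"y": -0.037,"z": -0.01,"wx": 0,"wy": 0,"wz": 0,"fingers": -1},
    {"x": 0.055,"y": -0.037,"z": 0,"wx": 0,"wy": 0,"wz": 0,"fingers": -1},
    {"x": 0.055,"y": -0.037,"z": 0,"wx": 0,"wy": 0,"wz": 0,"fingers": -1},
    {"x": 0.055,"y": -0.037,"z": 0,"wx": 0,"wy": 0,"wz": 0,"fingers": -1},
    {"x": 0.055,"y": -0.037,"z": 0,"wx": 0,"wy": 0,"wz": 0,"fingers": -1}
  ]
}}

```text
clock: 14.02
tool_pos: [0.4701, 0.0401, 0.1571]
eef_rot: [0.836, 0.548, 0.002, 0.002]
contact_force: [0.4, 0.5, -1.1]
opening: 0.194
```

{"op": "apply_moves", "data": {
  "series": [
    {"x": 0.055,"y": -0.037,"z": 0,"wx": 0,"wy": 0,"wz": 0,"fingers": -1},
    {"x": 0.05,"y": -0.034,"z": 0,"wx": 0,"wy": 0,"wz": 0,"fingers": -1},
    {"x": 0.025,"y": -0.017,"z": 0,"wx": 0,"wy": 0,"wz": 0,"fingers": -1},
    {"x": 0,"y": 0,"z": 0,"wx": 0,"wy": 0,"wz": 0,"fingers": -1},
    {"x": 0,"y": 0,"z": 0,"wx": 0,"wy": 0,"wz": 0,"fingers": -1},
    {"x": 0,"y": 0,"z": 0,"wx": 0,"wy": 0,"wz": 0,"fingers": -1}
  ]
}}

```text
clock: 14.78
tool_pos: [0.4452, 0.1701, 0.1571]
eef_rot: [0.835, 0.551, 0.003, 0.002]
contact_force: [-0.3, -0.2, -0.5]
opening: 0.189
```

```bash
python3 - <<'E'
from meas import *
togo([.4423,.1827,.13],67.2)
m=camera_model('wrist'); T=np.linalg.inv(m['world_from_camera']);K=m['camera_matrix']
for q in([.5133,.1529,.11,1],[.5133,.1529,.094,1]): q=T@q; print(K@[q[0],-q[1],-q[2]]/-q[2])
save('wrist','w7')
E
```

```text
pos [0.4452 0.1701 0.1571] heading 66.83 zaxis [ 6.7e-03 -6.0e-04 -1.0e+00] F [-0.3 -0.2 -0.5] open 0.189 t 14.78
units [ 0.0131 -0.0097  0.0338] wz -0.0020555555555555557
[300.53522782 336.08345586   1.        ]
[299.33058656 321.31984685   1.        ]
```

View pics/w7.png

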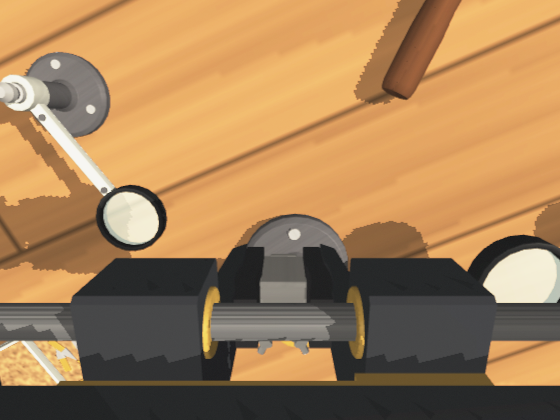

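The tab is held between the fingers at (284,275), with the jaw tips just past the cross-bar at (285,345). I'll check the held pose from depth.

```bash
python3 - <<'E'
from meas import *
m=camera_model('wrist'); d=np.load('pics/w7.npy'); P=cloud(m,d); s=get_state()
p=cv2.imread('pics/w7.png')[:,:,::-1].copy(); h=cv2.cvtColor(p,cv2.COLOR_RGB2HSV).astype(int)
M=R.from_quat(s['eef_rot']).as_matrix(); L=(P-s['tool_pos'])@M  # tool frame
for n,(u0,u1,v0,v1) in dict(tab=(255,312,245,302),jaw=(240,325,341,365)).items():
    k=np.zeros(d.shape,bool); k[v0:v1,u0:u1]=((d>0)&(d<.3)&(h[...,2]>(80 if n=='tab' else 60))&(h[...,1]<60))[v0:v1,u0:u1]; q=L[k]
    print(n,len(q),np.percentile(q,[3,50,97],axis=0).round(4).tolist())
    if n=='tab':
        t=q[q[:,2]<-.0225]; print('top',len(t),t.mean(0).round(4),cv2.minAreaRect(t[:,:2].astype(np.float32)))
togo([.4423,.1827,.13],67.2)
E
```

```text
tab 2048 [[-0.0084, -0.0058, -0.0248], [-0.0001, -0.0049, -0.022], [0.0079, 0.0026, 0.0012]]
top 989 [-0.0001 -0.0014 -0.0239] ((-0.00027963146567344666, -0.0011315401643514633), (0.00957462564110756, 0.01795879937708378), 88.66737365722656)
jaw 241 [[-0.0122, 0.0383, -0.0], [-0.0059, 0.0416, 0.0013], [0.0111, 0.0456, 0.0025]]
pos [0.4452 0.1698 0.1571] heading 66.81 zaxis [ 0.0066 -0.001  -1.    ] F [-0.5 -0.1 -1. ] open 0.192 t 14.82
units [ 0.0134 -0.0099  0.0338] wz -0.0021666666666666666
```

{"op": "apply_moves", "data": {
  "series": [
    {"x": 0.014,"y": 0.002,"z": 0.01,"wx": 0.002,"wy": -0.0005,"wz": -0.002,"fingers": -1},
    {"x": 0,"y": 0,"z": 0.025,"wx": 0,"wy": 0,"wz": 0,"fingers": -1},
    {"x": 0,"y": 0,"z": 0.02,"wx": 0,"wy": 0,"wz": 0,"fingers": -1},
    {"x": 0,"y": 0,"z": 0,"wx": 0,"wy": 0,"wz": 0,"fingers": -1},
    {"x": 0,"y": 0,"z": 0,"wx": 0,"wy": 0,"wz": 0,"fingers": -1}
  ]
}}

```text
clock: 15.45
tool_pos: [0.4547, 0.1794, 0.1109]
eef_rot: [0.834, 0.552, 0.001, -0.0]
contact_force: [-0.0, -0.6, -0.1]
opening: 0.19
```

```bash
cat >> meas.py <<'E'
HOME=np.array([.4804,.1672,.0993]); AX=np.array([.9219,-.3875,0])
def short(mm): togo(HOME-AX*mm/1e3,67.2); s=get_state(); e=s['tool_pos']-HOME; print('short mm',round(-e@AX*1e3,2),'lat mm',round(e@np.array([.3875,.9219,0])*1e3,2),'z mm',round(e[2]*1e3,2),'Fax',round(s['contact_force']@AX,2))
E
python3 - <<'E'
from meas import *
short(30)
E
```

```text
pos [0.4547 0.1794 0.1109] heading 66.94 zaxis [ 0.0018  0.0014 -1.    ] F [-0.  -0.6 -0.1] open 0.19 t 15.45
units [-0.0016 -0.002   0.0144] wz -0.0014444444444444446
short mm 28.4 lat mm 1.27 z mm 11.56 Fax 0.2
```

{"op": "apply_moves", "data": {
  "series": [
    {"x": -0.0016,"y": -0.002,"z": 0.0145,"wx": 0,"wy": -0.0007,"wz": -0.0014,"fingers": -1},
    {"x": 0,"y": 0,"z": 0,"wx": 0,"wy": 0,"wz": 0,"fingers": -1},
    {"x": 0,"y": 0,"z": 0,"wx": 0,"wy": 0,"wz": 0,"fingers": -1}
  ]
}}

```text
clock: 15.82
tool_pos: [0.4533, 0.1791, 0.0992]
eef_rot: [0.833, 0.553, 0.001, 0.001]
contact_force: [-0.1, -0.4, -0.9]
opening: 0.191
```

```bash
python3 - <<'E'
from meas import *
short(13)
E
```

```text
pos [0.4533 0.1791 0.0992] heading 67.19 zaxis [ 0.0023  0.     -1.    ] F [-0.1 -0.4 -0.9] open 0.191 t 15.82
units [-0.0005  0.0207 -0.    ] wz -5.555555555555556e-05
short mm 29.59 lat mm 0.42 z mm -0.05 Fax 0.05
```

{"op": "apply_moves", "data": {
  "series": [
    {"x": -0.0005,"y": 0.01,"z": 0,"wx": 0.0004,"wy": 0,"wz": 0,"fingers": -1},
    {"x": 0,"y": 0.008,"z": 0,"wx": 0,"wy": 0,"wz": 0,"fingers": -1},
    {"x": 0,"y": 0,"z": 0,"wx": 0,"wy": 0,"wz": 0,"fingers": -1},
    {"x": 0,"y": 0,"z": 0,"wx": 0,"wy": 0,"wz": 0,"fingers": -1}
  ]
}}

```text
clock: 16.32
tool_pos: [0.4681, 0.1725, 0.0998]
eef_rot: [0.833, 0.553, 0.001, 0.0]
contact_force: [-0.1, -0.1, -0.3]
opening: 0.192
```

```bash
python3 - <<'E'
from meas import *
short(9)
m=camera_model('side'); p,d=save('side','s2'); T=np.linalg.inv(m['world_from_camera']);K=m['camera_matrix']
q=T@[.513,.153,.1,1]; u,v=(K@[q[0],-q[1],-q[2]]/-q[2])[:2]; print(u,v)
u,v=int(u),int(v); cv2.imwrite('pics/s2c.png',cv2.resize(p[v-40:v+40,u-55:u+55,::-1],None,fx=7,fy=7,interpolation=cv2.INTER_CUBIC))
E
```

```text
pos [0.4681 0.1725 0.0998] heading 67.15 zaxis [ 0.0025  0.001  -1.    ] F [-0.1 -0.1 -0.3] open 0.192 t 16.32
units [-0.0002  0.0054  0.0007] wz -0.0002777777777777778
short mm 13.35 lat mm 0.13 z mm 0.51 Fax -0.07
259.66164635460956 189.96295911372593
```

View pics/s2c.png

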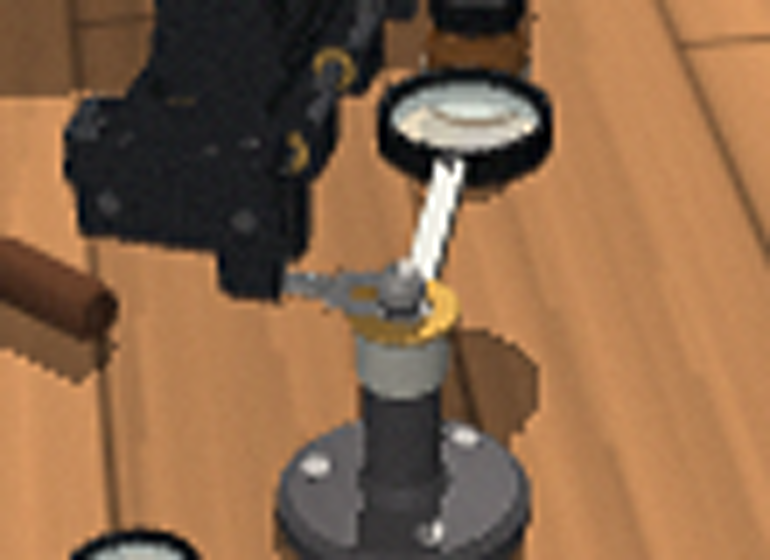

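The side view shows the clip (350,290) level with the groove, just above the washer (410,315). Now in by small steps.

{"op": "apply_moves", "data": {
  "series": [
    {"x": -0.0002,"y": 0.003,"z": 0.0005,"wx": 0,"wy": 0,"wz": 0,"fingers": -1},
    {"x": 0,"y": 0.0025,"z": 0,"wx": 0,"wy": 0,"wz": 0,"fingers": -1}
  ]
}}

```text
clock: 16.62
tool_pos: [0.4719, 0.1707, 0.0994]
eef_rot: [0.833, 0.553, 0.001, 0.0]
contact_force: [-0.9, 0.2, -0.9]
opening: 0.195
```

```bash
python3 - <<'E'
from meas import *
short(7)
E
```

```text
pos [0.4719 0.1707 0.0994] heading 67.18 zaxis [ 2.e-03  8.e-04 -1.e+00] F [-0.9  0.2 -0.9] open 0.195 t 16.62
units [0.0001 0.0027 0.0001] wz -0.00011111111111111112
short mm 9.2 lat mm -0.1 z mm 0.09 Fax -0.92
```

{"op": "apply_moves", "data": {
  "series": [
    {"x": 0,"y": 0.002,"z": 0,"wx": 0,"wy": 0,"wz": 0,"fingers": -1}
  ]
}}

```text
clock: 16.75
tool_pos: [0.4725, 0.1701, 0.0992]
eef_rot: [0.833, 0.553, 0.0, -0.0]
contact_force: [-1.9, 1.8, -0.8]
opening: 0.197
```

```bash
python3 - <<'E'
from meas import *
short(6)
E
```

```text
pos [0.4725 0.1701 0.0992] heading 67.21 zaxis [ 3.e-04  5.e-04 -1.e+00] F [-1.9  1.8 -0.8] open 0.197 t 16.75
units [ 0.0005  0.003  -0.0001] wz 5.555555555555556e-05
short mm 8.4 lat mm -0.37 z mm -0.07 Fax -2.47
```

{"op": "apply_moves", "data": {
  "series": [
    {"x": 0,"y": 0.003,"z": 0,"wx": 0,"wy": 0,"wz": 0,"fingers": -1}
  ]
}}

```text
clock: 16.88
tool_pos: [0.4731, 0.1696, 0.099]
eef_rot: [0.833, 0.554, -0.001, -0.001]
contact_force: [-4.8, 2.5, -0.0]
opening: 0.192
```

```bash
python3 - <<'E'
from meas import *
short(6)
E
```

```text
pos [0.4731 0.1696 0.099 ] heading 67.28 zaxis [-2.8e-03  5.0e-04 -1.0e+00] F [-4.8  2.5 -0. ] open 0.192 t 16.88
units [ 0.0007  0.0021 -0.0004] wz 0.00044444444444444447
short mm 7.69 lat mm -0.58 z mm -0.3 Fax -5.38
```

{"op": "apply_moves", "data": {
  "series": [
    {"x": 0,"y": 0.003,"z": 0,"wx": 0,"wy": 0,"wz": 0,"fingers": -1}
  ]
}}

```text
clock: 17.0
tool_pos: [0.4734, 0.1695, 0.0987]
eef_rot: [0.832, 0.555, -0.002, -0.002]
contact_force: [-6.5, 1.9, 0.6]
opening: 0.194
```

```bash
python3 - <<'E'
from meas import *
short(6)
E
```

```text
pos [0.4734 0.1695 0.0987] heading 67.39 zaxis [-6.2e-03  7.0e-04 -1.0e+00] F [-6.5  1.9  0.6] open 0.194 t 17.0
units [ 0.0008  0.0017 -0.0007] wz 0.0010555555555555557
short mm 7.37 lat mm -0.65 z mm -0.56 Fax -6.79
```

{"op": "apply_moves", "data": {
  "series": [
    {"x": 0.0006,"y": 0.0045,"z": -0.0008,"wx": -0.002,"wy": 0,"wz": 0.001,"fingers": -1}
  ]
}}

```text
clock: 17.12
tool_pos: [0.474, 0.1692, 0.0989]
eef_rot: [0.832, 0.554, -0.003, -0.001]
contact_force: [-6.7, 3.6, -0.8]
opening: 0.194
```

```bash
python3 - <<'E'
from meas import *
short(4)
E
```

```text
pos [0.474  0.1692 0.0989] heading 67.32 zaxis [-0.0056 -0.0019 -1.    ] F [-6.7  3.6 -0.8] open 0.194 t 17.12
units [ 0.0007  0.0033 -0.0006] wz 0.0006666666666666666
short mm 6.66 lat mm -0.59 z mm -0.44 Fax -7.59
```

{"op": "apply_moves", "data": {
  "series": [
    {"x": 0.0006,"y": 0.005,"z": -0.0008,"wx": -0.002,"wy": 0,"wz": 0.0005,"fingers": -1}
  ]
}}

```text
clock: 17.25
tool_pos: [0.4747, 0.169, 0.0989]
eef_rot: [0.832, 0.555, -0.004, 0.0]
contact_force: [-6.5, 4.1, -1.3]
opening: 0.192
```

```bash
python3 - <<'E'
from meas import *
short(4)
E
```

```text
pos [0.4747 0.169  0.0989] heading 67.37 zaxis [-0.0055 -0.0045 -1.    ] F [-6.5  4.1 -1.3] open 0.192 t 17.25
units [ 0.0007  0.0024 -0.0005] wz 0.0009444444444444445
short mm 5.95 lat mm -0.55 z mm -0.39 Fax -7.62
```

{"op": "apply_moves", "data": {
  "series": [
    {"x": 0.0007,"y": 0.005,"z": -0.0006,"wx": -0.0015,"wy": 0.002,"wz": 0.001,"fingers": -1},
    {"x": 0.0005,"y": 0.005,"z": -0.0004,"wx": -0.0015,"wy": 0,"wz": 0,"fingers": -1}
  ]
}}

```text
clock: 17.5
tool_pos: [0.4783, 0.1677, 0.0988]
eef_rot: [0.832, 0.555, -0.002, 0.001]
contact_force: [0.1, -1.1, -0.6]
opening: 0.195
```

```bash
python3 - <<'E'
from meas import *
short(2)
E
```

```text
pos [0.4783 0.1677 0.0988] heading 67.38 zaxis [-0.0017 -0.0029 -1.    ] F [ 0.1 -1.1 -0.6] open 0.195 t 17.5
units [ 0.0004  0.0001 -0.0006] wz 0.001
short mm 2.09 lat mm -0.33 z mm -0.49 Fax 0.54
```

Through the hump at 2 mm short with the force near zero. Now home slowly.

{"op": "apply_moves", "data": {
  "series": [
    {"x": 0.0003,"y": 0.0015,"z": -0.0003,"wx": 0,"wy": 0.001,"wz": 0.0005,"fingers": -1},
    {"x": 0,"y": 0.0015,"z": 0,"wx": 0,"wy": 0,"wz": 0,"fingers": -1}
  ]
}}

```text
clock: 17.75
tool_pos: [0.4807, 0.1672, 0.0991]
eef_rot: [0.832, 0.554, -0.0, -0.0]
contact_force: [-5.7, 3.1, 1.3]
opening: 0.195
```

```bash
python3 - <<'E'
from meas import *
short(0)
E
```

```text
pos [0.4807 0.1672 0.0991] heading 67.29 zaxis [-8.e-04  3.e-04 -1.e+00] F [-5.7  3.1  1.3] open 0.195 t 17.75
units [-0.0001 -0.0003 -0.0003] wz 0.0005
short mm -0.26 lat mm 0.1 z mm -0.21 Fax -6.43
```

{"op": "apply_moves", "data": {
  "series": [
    {"x": 0,"y": 0.002,"z": 0,"wx": 0,"wy": 0,"wz": 0,"fingers": -1}
  ]
}}

```text
clock: 17.88
tool_pos: [0.4807, 0.1671, 0.0991]
eef_rot: [0.832, 0.554, -0.001, -0.001]
contact_force: [-5.6, 2.1, 2.4]
opening: 0.195
```

```bash
python3 - <<'E'
from meas import *
short(0)
E
```

```text
pos [0.4807 0.1671 0.0991] heading 67.34 zaxis [-3.4e-03  6.0e-04 -1.0e+00] F [-5.6  2.1  2.4] open 0.195 t 17.88
units [-0.0001 -0.0003 -0.0003] wz 0.0007777777777777778
short mm -0.26 lat mm 0.05 z mm -0.24 Fax -6.01
```

{"op": "apply_moves", "data": {
  "series": [
    {"x": 0,"y": 0.0035,"z": -0.0003,"wx": -0.001,"wy": 0,"wz": 0,"fingers": -1}
  ]
}}

```text
clock: 18.0
tool_pos: [0.4808, 0.167, 0.0991]
eef_rot: [0.832, 0.555, -0.002, -0.001]
contact_force: [-7.9, 4.1, 2.7]
opening: 0.193
```

{"op": "apply_moves", "data": {
  "series": [
    {"x": 0,"y": 0.0045,"z": -0.0004,"wx": -0.001,"wy": 0,"wz": 0,"fingers": -1}
  ]
}}

```text
clock: 18.12
tool_pos: [0.4808, 0.1669, 0.0992]
eef_rot: [0.831, 0.556, -0.003, -0.002]
contact_force: [-8.4, 4.7, 3.1]
opening: 0.196
```

```bash
python3 - <<'E'
from meas import *
short(0)
E
```

```text
pos [0.4808 0.1669 0.0992] heading 67.59 zaxis [-0.0075 -0.001  -1.    ] F [-8.4  4.7  3.1] open 0.196 t 18.12
units [ 0.0002 -0.0006 -0.0001] wz 0.0021666666666666666
short mm -0.5 lat mm -0.12 z mm -0.08 Fax -9.58
```

{"op": "apply_moves", "data": {
  "series": [
    {"x": 0,"y": 0.006,"z": 0,"wx": -0.003,"wy": 0,"wz": 0.002,"fingers": -1}
  ]
}}

```text
clock: 18.25
tool_pos: [0.4809, 0.1669, 0.0989]
eef_rot: [0.832, 0.555, -0.004, -0.0]
contact_force: [-12.3, 7.0, 5.7]
opening: 0.189
```

{"op": "apply_moves", "data": {
  "series": [
    {"x": 0,"y": 0.0065,"z": 0,"wx": -0.003,"wy": 0,"wz": 0.002,"fingers": -1}
  ]
}}

```text
clock: 18.38
tool_pos: [0.4809, 0.167, 0.0987]
eef_rot: [0.833, 0.554, -0.004, 0.001]
contact_force: [-11.2, 6.2, 6.6]
opening: 0.191
```

```bash
python3 - <<'E'
from meas import *
short(0)
E
```

```text
pos [0.4809 0.167  0.0987] heading 67.27 zaxis [-0.0051 -0.0066 -1.    ] F [-11.2   6.2   6.6] open 0.191 t 18.38
units [-0.     -0.0007 -0.0007] wz 0.0003888888888888889
short mm -0.59 lat mm 0.02 z mm -0.55 Fax -12.76
```

{"op": "apply_moves", "data": {
  "series": [
    {"x": 0,"y": 0.0075,"z": -0.0015,"wx": -0.001,"wy": 0.0015,"wz": 0.0005,"fingers": -1}
  ]
}}

```text
clock: 18.5
tool_pos: [0.4811, 0.1668, 0.0995]
eef_rot: [0.832, 0.555, -0.005, -0.001]
contact_force: [-12.3, 6.1, 0.5]
opening: 0.194
```

{"op": "apply_moves", "data": {
  "series": [
    {"x": 0,"y": 0.008,"z": -0.0015,"wx": -0.001,"wy": 0.001,"wz": 0.0005,"fingers": -1}
  ]
}}

```text
clock: 18.62
tool_pos: [0.4812, 0.1666, 0.0999]
eef_rot: [0.831, 0.556, -0.006, -0.004]
contact_force: [-12.1, 6.7, 1.3]
opening: 0.192
```

```bash
python3 - <<'E'
from meas import *
short(0)
E
```

```text
pos [0.4812 0.1666 0.0999] heading 67.6 zaxis [-1.530e-02 -5.000e-04 -9.999e-01] F [-12.1   6.7   1.3] open 0.192 t 18.62
units [ 0.0003 -0.0012  0.0008] wz 0.0022222222222222222
tilt fix [-0.0044  0.002   0.    ]
short mm -0.93 lat mm -0.24 z mm 0.64 Fax -13.73
```

{"op": "apply_moves", "data": {
  "series": [
    {"x": 0,"y": 0.0085,"z": 0.0003,"wx": -0.0045,"wy": 0.001,"wz": 0.002,"fingers": -1}
  ]
}}

```text
clock: 18.75
tool_pos: [0.4811, 0.1668, 0.0991]
eef_rot: [0.831, 0.556, -0.005, -0.003]
contact_force: [-15.0, 7.3, 8.7]
opening: 0.193
```

{"op": "apply_moves", "data": {
  "series": [
    {"x": 0,"y": 0.009,"z": 0,"wx": -0.0035,"wy": 0.0005,"wz": 0.001,"fingers": -1}
  ]
}}

```text
clock: 18.88
tool_pos: [0.481, 0.1668, 0.0987]
eef_rot: [0.831, 0.557, -0.006, -0.002]
contact_force: [-15.8, 8.0, 10.1]
opening: 0.193
```

```bash
python3 - <<'E'
from meas import *
short(0)
E
```

```text
pos [0.481  0.1668 0.0987] heading 67.64 zaxis [-0.0119 -0.0035 -0.9999] F [-15.8   8.   10.1] open 0.193 t 18.88
units [ 0.0002 -0.0009 -0.0007] wz 0.0024444444444444444
short mm -0.73 lat mm -0.16 z mm -0.58 Fax -17.69
```

17.7 N axial. I'll hold it steady for two more rows while easing the downward part.

{"op": "apply_moves", "data": {
  "series": [
    {"x": 0,"y": 0.0088,"z": -0.0008,"wx": -0.003,"wy": 0.0005,"wz": 0.001,"fingers": -1},
    {"x": 0,"y": 0.0088,"z": -0.0006,"wx": -0.003,"wy": 0.0005,"wz": 0.001,"fingers": -1}
  ]
}}

```text
clock: 19.12
tool_pos: [0.481, 0.1666, 0.0991]
eef_rot: [0.83, 0.558, -0.008, -0.002]
contact_force: [-14.9, 8.2, 5.5]
opening: 0.194
```

```bash
python3 - <<'E'
from meas import *
short(0)
E
```

```text
pos [0.481  0.1666 0.0991] heading 67.87 zaxis [-0.0147 -0.0062 -0.9999] F [-14.9   8.2   5.5] open 0.194 t 19.12
units [ 0.0004 -0.001  -0.0003] wz 0.0037222222222222223
tilt fix [-0.0036  0.0036  0.    ]
short mm -0.78 lat mm -0.28 z mm -0.21 Fax -16.96
```

Held at 17 N with no further give, so it's home. Relax, release and lift off.

{"op": "apply_moves", "data": {
  "series": [
    {"x": 0,"y": 0,"z": 0,"wx": 0,"wy": 0,"wz": 0,"fingers": -1},
    {"x": 0,"y": 0,"z": 0,"wx": 0,"wy": 0,"wz": 0,"fingers": 0},
    {"x": 0,"y": 0,"z": 0,"wx": 0,"wy": 0,"wz": 0,"fingers": 0},
    {"x": 0,"y": 0,"z": 0,"wx": 0,"wy": 0,"wz": 0,"fingers": 0}
  ]
}}

```text
clock: 19.62
tool_pos: [0.4832, 0.1664, 0.0997]
eef_rot: [0.83, 0.558, -0.006, -0.001]
contact_force: [0.2, -0.1, 0.1]
opening: 0.493
```

{"op": "apply_moves", "data": {
  "series": [
    {"x": 0,"y": 0,"z": -0.02,"wx": 0,"wy": 0,"wz": 0,"fingers": 0},
    {"x": 0,"y": 0,"z": -0.04,"wx": 0,"wy": 0,"wz": 0,"fingers": 0},
    {"x": 0,"y": 0.05,"z": -0.05,"wx": 0,"wy": 0,"wz": 0,"fingers": 0},
    {"x": 0,"y": 0.06,"z": 0,"wx": 0,"wy": 0,"wz": 0,"fingers": 0},
    {"x": 0,"y": 0.03,"z": 0,"wx": 0,"wy": 0,"wz": 0,"fingers": 0},
    {"x": 0,"y": 0,"z": 0,"wx": 0,"wy": 0,"wz": 0,"fingers": 0},
    {"x": 0,"y": 0,"z": 0,"wx": 0,"wy": 0,"wz": 0,"fingers": 0},
    {"x": 0,"y": 0,"z": 0,"wx": 0,"wy": 0,"wz": 0,"fingers": 0}
  ]
}}

```text
clock: 20.62
tool_pos: [0.5902, 0.1225, 0.1897]
eef_rot: [0.83, 0.558, -0.006, 0.0]
contact_force: [0.5, 0.5, -0.5]
opening: 0.5
```

```bash
python3 - <<'E'
from meas import *
togo(None)
m=camera_model('wrist'); p,d=save('wrist','w8'); P=cloud(m,d)
c=np.array([.5133,.1529]); rel=P[...,:2]-c; ax=AX[:2]; X=rel@ax; Y=rel@np.array([.3875,.9219]); Z=P[...,2]
t=(X<-.025)&(X>-.05)&(abs(Y)<.015)&(Z>.115); q=P[t]; print('tab',t.sum(),q.mean(0),X[t].min(),X[t].max(),X[t].mean(),Y[t].mean(),cv2.minAreaRect(q[:,:2].astype(np.float32)))
s=(X<-.02)&(X>-.031)&(abs(Y)<.01)&(Z>.09)&(Z<.11); print('tail z',s.sum(),np.median(Z[s]) if s.any() else 0)
j=(X>.005)&(X<.0095)&(abs(Y)>.009)&(abs(Y)<.013); print('jaw z',np.percentile(Z[j],[10,50,90]))
v,u=np.nonzero((np.hypot(X,Y)<.05)&(Z>.08)); print(u.min(),u.max(),v.min(),v.max())
cv2.imwrite('pics/w8c.png',cv2.resize(p[max(0,v.min()):v.max(),u.min():u.max(),::-1],None,fx=4,fy=4,interpolation=cv2.INTER_CUBIC)[:600,:800])
E
```

```text
pos [0.5902 0.1225 0.1897] heading 67.78 zaxis [-0.0099 -0.0069 -0.9999] F [ 0.5  0.5 -0.5] open 0.5 t 20.62
tab 735 [0.48048672 0.16750062 0.1216029 ] -0.04151092308205581 -0.03114047435103133 -0.035908305461015366 0.0007451631043803845 ((0.4801034927368164, 0.16766223311424255), (0.01790318638086319, 0.01036602258682251), 67.22593688964844)
tail z 368 0.0971282379748235
jaw z [0.09373533 0.0966783  0.09774426]
1 559 0 419
```

View pics/w8c.png

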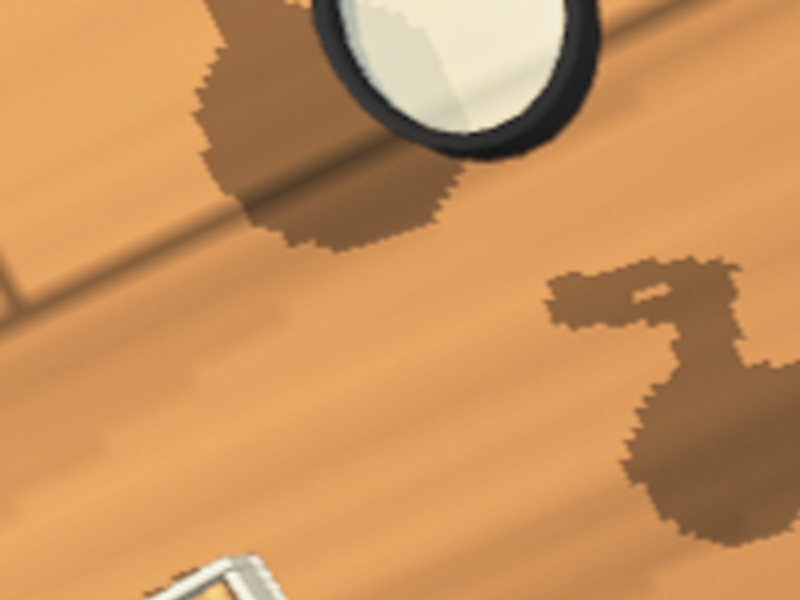

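That crop missed the post. The depth numbers say home: the tab is 36.3 mm behind the axis and the sheet top is about 97 mm at both tail and jaws. One more look at the right crop.

```bash
python3 - <<'E'
import cv2
p=cv2.imread('pics/w8.png'); cv2.imwrite('pics/w8d.png',cv2.resize(p[0:250,180:430],None,fx=2.3,fy=2.3))
E
```

```text
(no output)
```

View pics/w8d.png

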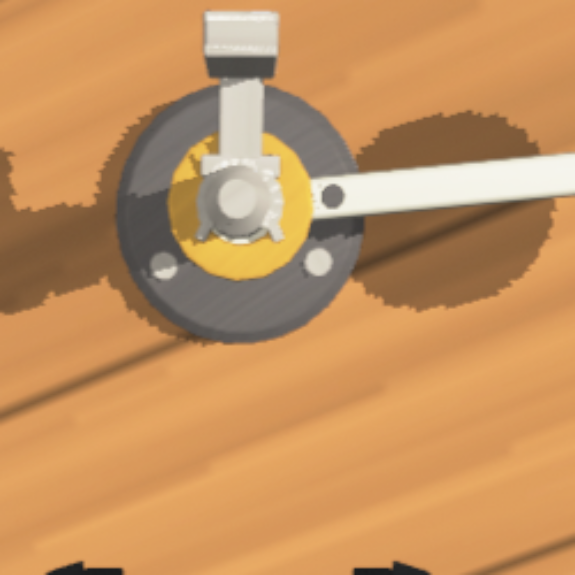

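The clip's jaws close round the post at (240,200), both tips are past it at (205,235) and (278,237), and the washer lies centred below. The arm is clear, so I'm handing in.

```bash
python3 -c "
from plant import *
s=get_state();print(s['clock'],abs(s['qd']).max());print(finish_job())"
```

```text
20.675 0.005060193857809607
the job is handed in; nothing more can be done
None
```

The washer lies on the hub and the tailed clip is snapped home in the post's groove above it. The job was handed in at 20.7 s with the arm clear and at rest; no verdict came back.

- **Washer:** its top measured 93.9 mm above the bench and it lay about 1 mm off the post's axis. I did not measure it again after fitting the clip, but it looked centred in the last picture.
- **Push:** contact began 8.4 mm short, as described, and in the readings the push rose to about 8 N. It fell to nearly nothing at about 2 mm short, then rose steeply at home. I built it up to about 17 N along the groove and held it for about 0.4 s with no further give.
- **Force limit:** the highest total I read was about 20 N, including about 10 N downwards. I only read the force at the end of each move, so a brief higher peak between readings is possible but unlikely.
- **Clip after release:** its centre is about 1 mm from the axis, worked out from the measured tab. The sheet is level, with its top at about 97 mm at both tail and jaws. The last picture shows both jaw tips past the post.

**Disagreements:**
- The first overhead estimate of the post was about 5 mm off in y from the close wrist measurement, and I used the wrist one.
- One early wrist picture was taken while the hand was still settling, so I discarded it.
- One check crop missed the post, so I cut it again.
- I did not re-measure the other things on the bench; nothing was touched on the way as far as the forces showed.

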